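# Switch on a chocked, guarded bench switch

## Task

Swing the hinged metal guard of the switch box up and back until it stays open, lift out the square tube that chocks the toggle lever and set it down (do not drop it) on the bench beside the box. Then throw the lever fully over, towards where the tube lay, and lower the guard fully shut again without slamming it; leave the other things around the box where they are.

Things in the scene. Friction and masses are not known exactly. Their poses are not given: they have to be found in the camera images.
- switch_box: Grey switch box fixed to the bench. Origin: under its centre on the bench; x axis horizontal from its front (lip side) to its back (hinge side), z up. 178 mm (x, -87 to +91) by 210 mm (y); flat top at z = 60 mm. Positions below are in this frame. On top, under the guard: the lever and, on the lever's +y side, the cradle with the tube along x.
- cradle (a point): Middle of the cradle's saddle top (x = -34, y = 23, z = 72 mm). Dark saddle 80 mm (x) by 30 mm (y), 12 mm high; 4 mm thick lips rise to 80 mm above the bench on both sides of the tube at x -70 to -58, and on its +y side only at x -6 to +6; end stop at x = -73. Fingers have free room on both sides of the tube between these lips.
- guard (a joint): Guard angle in rad: 0 shut, 1.75 fully open, leaning back. Sheet-metal hood, 170 mm (x) by 190 (y) by 65 high, open below and behind, 0.35 kg; shut, it covers x -85 to +85 and its flat top is 127 mm above the bench. Friction and a damper in the hinge: let go below 0.9 rad it sinks shut by itself (at up to about 1.2 rad/s), at 1.0 to 1.4 it stays, beyond 1.45 it tips back to the open stop.
- guard_hinge (a point): Middle of the hinge line, along the rear top edge of the box (x = 85, z = 62 mm in the box frame). This point turns with the guard; its y axis is the hinge line, along y of the box. Shut, its x axis is that of the box.
- guard_lip (a point): Middle of the underside of the guard's finger lip, 186 mm from the hinge; moves with the guard. The lip is a flange 5 mm thick and 120 mm wide (y) that stands out 28 mm in front of the hood and of the box's front face, this point being half-way out; shut, its underside is 63 mm above the bench with free space below.
- toggle (a joint): Toggle lever angle in rad: 0 (off) leans 0.5 rad from upright towards -y of the box, 1.0 (on) leans 0.5 rad towards +y. Stiff: friction only, about 5 N at the tip, stays where it is left, so it must be pushed until it meets its stop. The tube blocks it beyond about 0.65.
- toggle_tip (a point): Free end of the lever, 52 mm from its pivot; moves with the lever. The pivot lies at x = 20, y = -5, z = 64 mm in the box frame; the black grip at the end is 24 mm wide (x), 11 mm thick and 30 mm long.
- chock_centre (a point): Centre of the chock: a dark square steel tube, 30 x 90 x 30 mm, 90 mm along its own y axis (along x of the box at the start), 0.15 to 0.3 kg. In the cradle its centre is at x = -27, y = 23, z = 87 mm in the box frame, its underside 12 mm above the box top.
- masking_tape: Roll of tan tape lying flat, 96 mm across, 25 mm high, origin under its centre. Bystander.
- pliers: Pliers with red handles lying flat, 194 mm long, origin under the centre. Bystander.
- oil_can: Small green oil can with a long spout, 172 mm high, origin under its centre. Bystander.

How it is judged:
By the outcome, as a careful person would: the job done as asked, in the order asked, and still so for the second after the job is handed in, with the robot touching nothing.
It also fails if it takes over 72 s, if anything falls off the work surface, if the arm or the gripper's body presses on something with over 40 N, if the wrist force passes 120 N, or if a joint passes its speed limit or range.

## Robot

A 6-joint arm with a two-finger parallel gripper is mounted at the origin on the work surface; the furniture and walls round the work are solid. World frame = base frame: x ahead of the robot, y to its left, z up, the work surface at z = 0. Lengths are in m, angles in rad, forces in N, time in s.
With the tool pointing down it reaches from about 0.275 to 0.825 m from the base axis. Payload 4.9 kg.
Tool frame: the origin (TCP) lies midway between the tips of the shut fingers; the grasp point (between the pads) lies 19 mm behind it; z points along the fingers, y is the direction in which the jaws open and shut (so a half turn about z gives the same grasp; the last joint's range is limited). The gripper opens to 85 mm and grips with 20 to 120 N. Pads are 22 mm wide; open, the fingers measure 114 mm over their backs; the gripper's body (76 mm by 85 mm) begins 54 mm behind the grasp point. The pads swing forward as they close: fully open they stand 13 mm farther back than shut.
Start: joints at [-1.252, 0.326, -0.193, 1.052, 0, 1.437], TCP at [0.241, -0.495, 0.231] pointing down, gripper open.
Joint ranges: [-2.65, 2.65], [-0.97, 1.79], [-1.3, 1.35], [-1.93, 2.1], [-1.47, 1.37], [-3.14, 3.14]. Speed limits (rad/s): [2.57, 2.57, 3.14, 3.14, 3.14, 3.14].

## Interface

Orientations are given as a 3x3 rotation matrix whose columns are the frame's x, y, z axes.
In Python, from workcell import bot, imaging gives the robot as it stands.
- The arm moves only by the tool step_arm, never from a script. Its argument "increments" is a list of rows, each a list of 3 entries, a list of its own where there are three numbers: the shift along the tool's x, y, z in mm, then the turn, a rotation vector about the tool's x, y, z in rad, then the gripper command: -1 is shut, 1 is fully open, values between are in proportion. In form: [[[tx, ty, tz], [rx, ry, rz], gripper], ...]. A call has 1 to 5 rows; each row is the pose to reach, as a shift and turn from the pose commanded when the call began, along the tool's axes at that moment; what a row does not reach only later rows make up. A row lasts 1/10 s, in which the tool goes at most 50 mm and 8.59 degrees, less where a joint would pass 70% of its speed; a pose out of reach is approached as far as the arm can. A call with a gripper value outside its range is refused whole. The fingers move at their own pace and stop on an object; the grip force is fixed at half the most. Time passes only in rows, so rows that repeat a pose let the fingers close. It gives the time, the measured TCP pose, the force and the opening at its end, in the units of the state.
- bot.state(): the state, without advancing time (a new reading comes with each control period).
- imaging.snapshot(name): name is "side" or "top"; returns a dict with "image" (480x640x3 uint8, red, green, blue), "camera_matrix" (3x3 intrinsics, pixels), "R" (3x3) and "t" (3): a world point X has camera coordinates R X + t. Camera axes: x right, y down, z forward; pixel columns grow to the right and rows downward; lengths in m; the calibration is good to about 2 mm. A picture is of the moment at which its call begins. There is no depth.
- bot.sign_off(): hands the job in, once; it reports no verdict.
The state is a dict: "t": time; "joints": joint angles; "joint_vel": joint speeds; "tau": joint torques, N m; "position": TCP position; "orientation": TCP orientation; "ft_force": force on the tool from outside, world axes, zero at the start; "torque": the same for the moment, N m; "gripper_width": finger opening in m.
Only numpy, scipy, OpenCV 4.12 (cv2) and the standard library are available. Lean on these libraries where they do the work, as an engineer would, in place of code of your own. Each camera call takes 0.05 s, during which the arm holds its last target.

## Working session

There is one attempt and no reset: what is moved stays moved. The work goes in short steps, Python scripts to look and compute and a tool call to move; the robot and the scene stay as the last step left them, time stands still between calls to the robot, and variables do not carry over. Pictures are saved under pics/ and viewed, and the job is handed in when it is done.

Besides the shell and the picture viewer there is one more tool, called as name(argument=value, ...), one argument or row to a line, values as JSON. step_arm: Moves the arm, as the interface text tells. Its arguments: {"type":"object","properties":{"increments":{"type":"array"}},"required":["increments"]}

```bash
ls; mkdir -p pics
cat > h.py <<'E'
import numpy as np, cv2
from workcell import bot, imaging
np.set_printoptions(precision=4,suppress=True)
def snap(n,f):
    s=imaging.snapshot(n); cv2.imwrite('pics/'+f,s['image'][:,:,::-1]); return s
def ray(s,uv,z):
    K=np.array(s['camera_matrix']);R=np.array(s['R']);t=np.array(s['t'])
    d=R.T@np.linalg.solve(K,[uv[0],uv[1],1.]);c=-R.T@t
    return c+d*(z-c[2])/d[2]
def proj(s,X):
    K=np.array(s['camera_matrix']);p=K@(np.array(s['R'])@np.asarray(X,float)+np.array(s['t']));return p[:2]/p[2]
E
python3 - <<'E'
from h import *
import pickle
a=snap('top','top0.png');b=snap('side','side0.png')
pickle.dump((a,b),open('s0.pkl','wb'))
for s in(a,b):print(s['camera_matrix'],-np.array(s['R']).T@s['t'],s['R'])
print(bot.state())
E
```

```text
pics
[[472.9194   0.     320.9036]
 [  0.     472.9194 233.4138]
 [  0.       0.       1.    ]] [0.4455 0.1144 1.2258] [[-0.0048 -1.     -0.0059]
 [-0.9977  0.0052 -0.0671]
 [ 0.0671  0.0056 -0.9977]]
[[575.6648   0.     325.5926]
 [  0.     575.6648 238.8012]
 [  0.       0.       1.    ]] [0.5801 1.0931 0.9569] [[-0.9989  0.0473 -0.005 ]
 [ 0.0353  0.6679 -0.7434]
 [-0.0319 -0.7427 -0.6688]]
{'t': 0.1, 'joints': array([-1.2522,  0.3268, -0.1935,  1.052 , -0.    ,  1.4366]), 'joint_vel': array([-0.0001, -0.0031,  0.0031,  0.0011,  0.0016,  0.0009]), 'tau': array([ -0.    , -44.4238,  26.3038,   0.0079,  -0.0003,  -0.    ]), 'position': array([ 0.2404, -0.4941,  0.2306]), 'orientation': array([[ 0.8992,  0.4374, -0.0005],
       [ 0.4374, -0.8992,  0.0014],
       [ 0.0002, -0.0015, -1.    ]]), 'ft_force': array([-0.5994, -0.1179,  0.238 ]), 'torque': array([ 0.0436, -0.0431,  0.0068]), 'gripper_width': 0.08526671942061068}
```

View pics/top0.png

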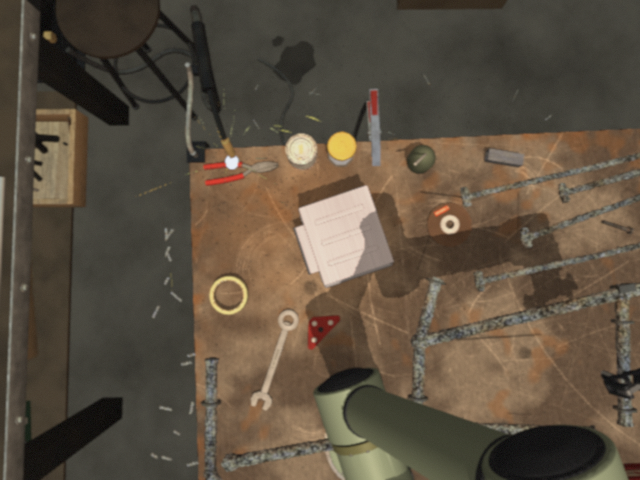

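View pics/side0.png

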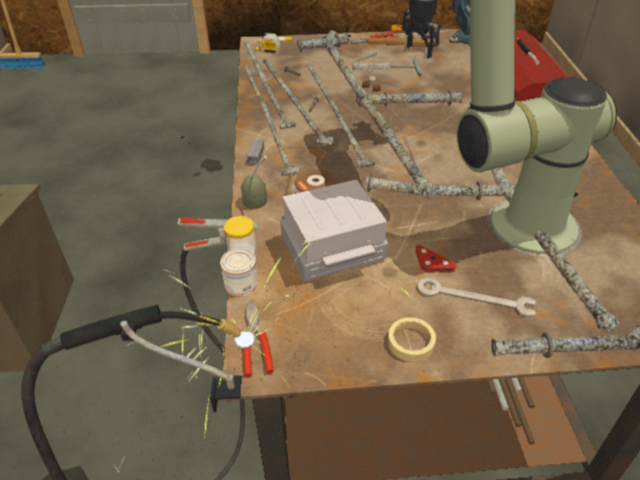

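The top view shows the box near (345,235), with its lip to the left (world +y) at about (308,248). The side view shows the lip facing the side camera. Next I'll measure the hood.

Run:
```python
import pickle
from h import *
a,b=pickle.load(open('s0.pkl','rb'))
def z(s,x0,y0,w,h,k,f):
    cv2.imwrite('pics/'+f,cv2.resize(s['image'][y0:y0+h,x0:x0+w,::-1],None,fx=k,fy=k,interpolation=cv2.INTER_CUBIC))
z(a,280,165,130,130,4,'ztop.png'); z(b,270,170,130,120,5,'zside.png')
```

```text
(no output)
```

View pics/ztop.png

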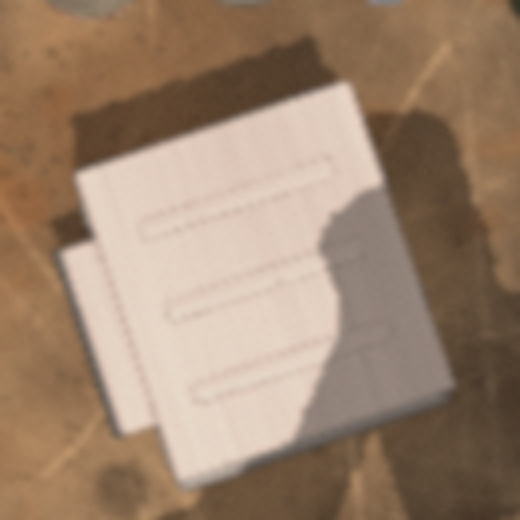

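View pics/zside.png

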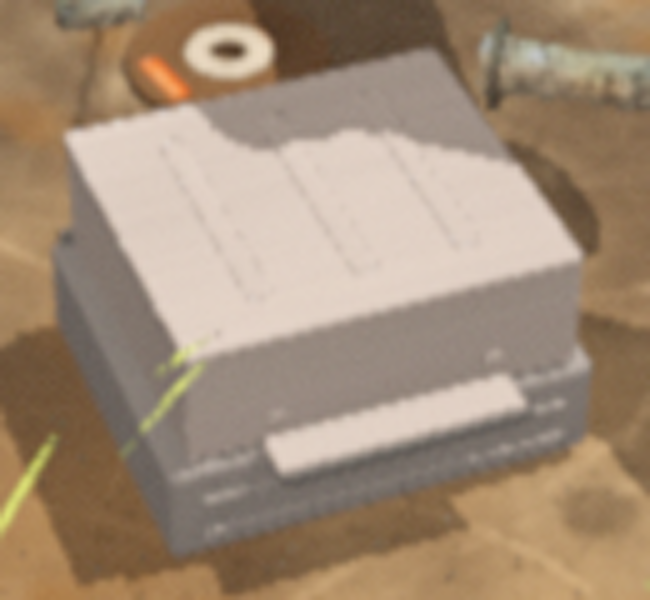

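Run:
```python
import pickle
from h import *
a,b=pickle.load(open('s0.pkl','rb'))
T=np.array([[76,176],[349,82],[455,387],[183,487]])/4+[280-.375,165-.375]
S=np.array([[185,357],[67,133],[432,48],[582,262]])/5+[270-.4,170-.4]
loc=np.array([[-85,-95],[85,-95],[85,95],[-85,95]])/1000.
# ff,bf,bn,fn ; box x -> -y world; box y = z x x
for n,s,P in(('top',a,T),('side',b,S)):
    W=np.array([ray(s,p,.127)[:2] for p in P]); print(n,W)
    # box y: x axis (~0,-1): y=z cross x=(1,0)->far corners have +y
    L=loc*[1,-1]
    A=[];c=W.mean(0);H=(L-L.mean(0)).T@(W-c);th=np.arctan2(H[0,1]-H[1,0],H[0,0]+H[1,1])
    R=np.array([[np.cos(th),-np.sin(th)],[np.sin(th),np.cos(th)]])
    print('th',th,'o',c,'resid mm',(W-(c+L@R.T))*1000, 'sides',[np.linalg.norm(W[i]-W[i-1])*1000 for i in range(4)])
```

```text
top [[ 0.5778  0.1724]
 [ 0.6323  0.0123]
 [ 0.4536 -0.0471]
 [ 0.3967  0.1108]]
th -1.2408830450441317 o [0.5151 0.0621] resid mm [[ 0.3416 -0.9275]
 [-0.2201 -0.1717]
 [ 0.8615  2.0221]
 [-0.983  -0.9229]] sides [np.float64(191.25217547472042), np.float64(169.10316116730516), np.float64(188.27402054377012), np.float64(167.83310429804072)]
side [[ 0.5816  0.1764]
 [ 0.6335  0.0167]
 [ 0.4564 -0.0413]
 [ 0.4037  0.1227]]
th -1.2626702061662032 o [0.5188 0.0686] resid mm [[-1.898  -2.0505]
 [-1.6334  0.2495]
 [ 2.351  -0.1263]
 [ 1.1804  1.9273]] sides [np.float64(185.88220901387797), np.float64(167.89127309354632), np.float64(186.32382116391213), np.float64(172.31260463171955)]
```

Run:
```python
from h import *
import pickle
print([n for n in dir(bot) if n[0]!='_'],[n for n in dir(imaging) if n[0]!='_'])
a,b=pickle.load(open('s0.pkl','rb'))
for n,p in dict(tri=(322,330),tape=(228,295),wr1=(288,320),wr2=(262,402),pipeTop=(437,282),pipeBot=(417,345),spool=(448,222),pl=(225,180),oil=(421,158),jar=(341,148)).items(): print(n,ray(a,p,0.01))
c=cv2.resize(a['image'][250:430,200:460,::-1],None,fx=3,fy=3);cv2.imwrite('pics/zt2.png',c)
```

```text
['Unreachable', 'sign_off', 'state'] ['snapshot']
tri [0.2813 0.1196 0.01  ]
tape [0.3707 0.3596 0.01  ]
wr1 [0.3068 0.2061 0.01  ]
wr2 [0.1026 0.2716 0.01  ]
pipeTop [ 0.4014 -0.1748  0.01  ]
pipeBot [ 0.2427 -0.1209  0.01  ]
spool [ 0.5551 -0.2064  0.01  ]
pl [0.6678 0.3699 0.01  ]
oil [ 0.7226 -0.1401  0.01  ]
jar [0.7503 0.0677 0.01  ]
```

View pics/zt2.png

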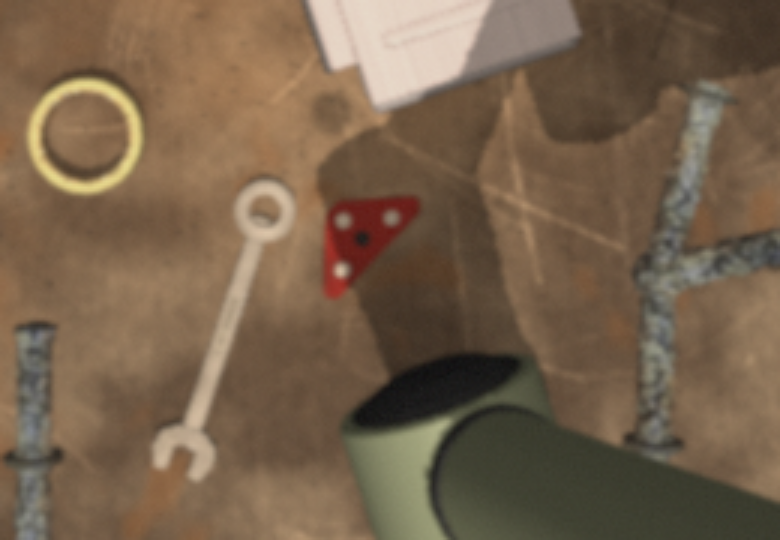

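step_arm(
  increments=[
    [[0,0,-20],[0,0,0],1],
    [[0,0,-40],[0,0,0],1],
  ],
)

```text
t: 0.3
position: [0.2403, -0.4937, 0.2707]
orientation: [[0.899, 0.437, -0.001], [0.437, -0.899, 0.003], [0.0, -0.003, -1.0]]
ft_force: [0.4, -0.6, -1.1]
gripper_width: 0.085
```

```bash
cat >> h.py <<'E'
from scipy.spatial.transform import Rotation as Ro
import json,os
O=np.array([.516,.064,0.]);TH=-1.248
def box():
    c,s=np.cos(TH),np.sin(TH);return np.array([[c,-s,0],[s,c,0],[0,0,1.]])
def b2w(v): return O+box()@(np.array(v,float)/1000)
def w2b(p): return box().T@(np.asarray(p)-O)*1000
def log():
    s=bot.state();open('log.jsonl','a').write(json.dumps({k:np.array(s[k]).tolist() for k in s})+'\n');return s
def Rb(pitch,flip=1,yaw=0):
    # tool z in box xz plane, pitch below horizontal, towards box +x; tool y in that plane; 
    z=np.array([np.cos(pitch),0,-np.sin(pitch)]);x=np.array([0,flip,0.]);y=np.cross(z,x)
    return box()@Ro.from_euler('z',yaw).as_matrix()@np.c_[x,y,z]
def Rd(yaw):
    # tool down, tool x at box angle yaw
    x=np.array([np.cos(yaw),np.sin(yaw),0]);z=np.array([0,0,-1.]);return box()@np.c_[x,np.cross(z,x),z]
def inc(p,R,s=None,report=True):
    s=s or log();R0=np.array(s['orientation']);
    R0=Ro.from_matrix(R0).as_matrix()
    print('t',round(s['t'],2),'tcp box',w2b(s['position']).round(1),'F',np.array(s['ft_force']).round(1),'w',round(s['gripper_width']*1e3,1),'j',np.array(s['joints']).round(2))
    d=R0.T@(np.asarray(p)-s['position'])*1000; r=Ro.from_matrix(R0.T@R).as_rotvec()
    print('INC',d.round(1).tolist(),r.round(3).tolist(),'rows',round(max(np.linalg.norm(d)/50,np.degrees(np.linalg.norm(r))/8.59),1))
E
python3 - <<'E'
from h import *
print(b2w([-101,0,63]),b2w([30,-175,15]))
p=[.33,.30,.36]
inc([.42,0.,.40],Rd(0));inc([.42,0,.40],Rd(np.pi/2))
E
```

```text
[0.484  0.1598 0.063 ] [ 0.3596 -0.02    0.015 ]
t 0.3 tcp box [ 441.5 -438.3  270.7] F [ 0.4 -0.6 -1.1] w 85.0 j [-1.25  0.3  -0.12  1.15 -0.    1.44]
INC [377.6, -365.7, -128.1] [-0.002, 0.002, 1.701] rows 11.3
t 0.3 tcp box [ 441.5 -438.3  270.7] F [ 0.4 -0.6 -1.1] w 85.0 j [-1.25  0.3  -0.12  1.15 -0.    1.44]
INC [377.6, -365.7, -128.1] [-0.003, -0.0, 0.13] rows 10.8
```

step_arm(
  increments=[
    [[50,-50,-30],[0,0,0.1],1],
    [[85,-85,-60],[0,0,0.13],1],
    [[120,-120,-90],[0,0,0.13],1],
    [[150,-150,-128],[0,0,0.13],1],
    [[185,-180,-128],[0,0,0.13],1],
  ],
)

```text
t: 0.8
position: [0.3148, -0.286, 0.3881]
orientation: [[0.949, 0.316, 0.001], [0.316, -0.949, -0.002], [0.001, 0.002, -1.0]]
ft_force: [1.7, -0.1, -0.3]
gripper_width: 0.0852
```

Run:
```python
from h import *
inc([.42,0,.40],Rd(np.pi/2))
```

```text
t 0.8 tcp box [ 268.1 -301.9  388.1] F [ 1.7 -0.1 -0.3] w 85.2 j [-0.91  0.03 -0.16  1.38 -0.    1.91]
INC [190.2, -238.1, -12.2] [0.002, -0.001, -0.001] rows 6.1
```

step_arm(
  increments=[
    [[30,-38,0],[0,0,0],1],
    [[62,-76,0],[0,0,0],1],
    [[93,-114,-5],[0,0,0],1],
    [[124,-152,-10],[0,0,0],1],
    [[155,-190,-12],[0,0,0],1],
  ],
)

```text
t: 1.3
position: [0.4014, -0.0557, 0.3986]
orientation: [[0.948, 0.317, 0.001], [0.317, -0.948, -0.0], [0.001, 0.0, -1.0]]
ft_force: [0.4, -0.4, -0.2]
gripper_width: 0.0854
```

Run:
```python
from h import *
inc([.38,0.25,.40],Rb(np.radians(60)))
inc(b2w([-200,0,200]),Rb(np.radians(30)))
```

```text
t 1.3 tcp box [  77.1 -146.7  398.6] F [ 0.4 -0.4 -0.2] w 85.4 j [-0.32 -0.01 -0.18  1.41 -0.    2.5 ]
INC [76.6, -296.7, -1.5] [-0.523, -0.0, -0.0] rows 6.1
t 1.3 tcp box [  77.1 -146.7  398.6] F [ 0.4 -0.4 -0.2] w 85.4 j [-0.32 -0.01 -0.18  1.41 -0.    2.5 ]
INC [146.5, -277.2, 198.6] [-1.047, -0.0, -0.001] rows 7.4
```

step_arm(
  increments=[
    [[10,-40,0],[0,0,-0.15],1],
    [[20,-80,0],[0,0,-0.3],1],
    [[30,-120,0],[0,0,-0.45],1],
    [[40,-160,0],[0,0,-0.6],1],
    [[50,-200,0],[0,0,-0.75],1],
  ],
)

```text
t: 1.8
position: [0.3845, 0.1496, 0.3981]
orientation: [[0.472, 0.881, -0.0], [0.881, -0.472, -0.0], [-0.0, -0.0, -1.0]]
ft_force: [1.7, 0.7, -0.6]
gripper_width: 0.0855
```

step_arm(
  increments=[
    [[0,0,0],[0,0,-0.15],1],
    [[0,0,0],[0,0,-0.3],1],
    [[0,0,0],[0,0,-0.45],1],
    [[0,0,0],[0,0,-0.6],1],
    [[0,0,0],[0,0,-0.75],1],
  ],
)

```text
t: 2.3
position: [0.3848, 0.148, 0.3979]
orientation: [[-0.256, 0.967, -0.001], [0.967, 0.256, -0.0], [0.0, -0.001, -1.0]]
ft_force: [-0.2, 0.0, -0.5]
gripper_width: 0.0854
```

step_arm(
  increments=[
    [[0,0,0],[0,0,-0.15],1],
    [[0,0,0],[0,0,-0.3],1],
    [[0,0,0],[0,0,-0.45],1],
    [[0,0,0],[0,0,-0.6],1],
    [[0,0,0],[0,0,-0.75],1],
  ],
)

```text
t: 2.8
position: [0.3849, 0.1479, 0.3979]
orientation: [[-0.846, 0.533, -0.001], [0.533, 0.846, -0.0], [0.001, -0.001, -1.0]]
ft_force: [0.4, -0.4, -0.0]
gripper_width: 0.0848
```

Run:
```python
from h import *
inc([.38,0.25,.40],Rb(np.radians(60),-1))
inc(b2w([-200,0,200]),Rb(np.radians(30),-1))
```

```text
t 2.8 tcp box [-121.1  -97.7  397.9] F [ 0.4 -0.4 -0. ] w 84.8 j [ 0.19  0.   -0.16  1.4   0.    0.75]
INC [58.6, 83.8, -2.1] [0.488, -0.232, -0.864] rows 6.8
t 2.8 tcp box [-121.1  -97.7  397.9] F [ 0.4 -0.4 -0. ] w 84.8 j [ 0.19  0.   -0.16  1.4   0.    0.75]
INC [-0.9, 125.7, 197.8] [0.975, -0.463, -0.8] rows 9.0
```

step_arm(
  increments=[
    [[0,14,10],[0.1,-0.05,-0.09],1],
    [[0,28,20],[0.21,-0.1,-0.18],1],
    [[0,42,35],[0.32,-0.15,-0.27],1],
    [[0,56,50],[0.43,-0.2,-0.36],1],
    [[0,70,65],[0.54,-0.255,-0.44],1],
  ],
)

```text
t: 3.3
position: [0.4235, 0.2077, 0.3329]
orientation: [[-0.99, 0.129, 0.058], [0.075, 0.826, -0.559], [-0.12, -0.549, -0.827]]
ft_force: [1.2, -1.6, 0.1]
gripper_width: 0.0854
```

Run:
```python
from h import *
inc(b2w([-200,0,200]),Rb(np.radians(30),-1))
inc(b2w([-170,0,150]),Rb(np.radians(30),-1))
```

```text
t 3.3 tcp box [-165.6  -42.1  332.9] F [ 1.2 -1.6  0.1] w 85.4 j [ 0.62  0.38 -0.    1.51 -0.51  0.81]
INC [-9.3, 114.6, 86.0] [0.431, -0.21, -0.362] rows 4.0
t 3.3 tcp box [-165.6  -42.1  332.9] F [ 1.2 -1.6  0.1] w 85.4 j [ 0.62  0.38 -0.    1.51 -0.51  0.81]
INC [-14.9, 119.8, 143.8] [0.431, -0.21, -0.362] rows 4.0
```

step_arm(
  increments=[
    [[-2,25,20],[0.1,-0.05,-0.08],1],
    [[-4,50,40],[0.2,-0.1,-0.17],1],
    [[-6,75,60],[0.3,-0.15,-0.26],1],
    [[-9,115,86],[0.4,-0.2,-0.34],1],
    [[-9,115,86],[0.431,-0.21,-0.362],1],
  ],
)

```text
t: 3.8
position: [0.4477, 0.2527, 0.1873]
orientation: [[-0.948, -0.174, 0.265], [-0.316, 0.463, -0.828], [0.021, -0.869, -0.494]]
ft_force: [-2.0, -0.4, -1.5]
gripper_width: 0.0857
```

```bash
cat > fk.py <<'E'
# simple planar+wrist model fitted to logged states
from h import *
from scipy.optimize import least_squares
def fk(P,q):
    r0,h,L1,L2,e,lw,lt,o2,o3=P
    q1,q2,q3,q4,q5,q6=q
    # side plane: upper arm at angle q2+o2 from vertical; forearm elev
    a=q2+o2; r=r0+L1*np.sin(a); z=h+L1*np.cos(a)
    b=q2-q3+o3  # forearm pitch below horizontal
    r+=L2*np.cos(b)-e*0; z+=-L2*np.sin(b)
    p=q2-q3+q4
    dr,dt,dz=np.cos(q5)*np.cos(p),np.sin(q5),-np.cos(q5)*np.sin(p)
    # lw: wrist length along unyawed axis
    r+=lw*np.cos(p);z-=lw*np.sin(p)
    r+=lt*dr;z+=lt*dz;t=lt*dt
    c,s=np.cos(q1),np.sin(q1)
    pos=np.array([c*r-s*t,s*r+c*t,z]); d=np.array([c*dr-s*dt,s*dr+c*dt,dz]);return pos,d
def load():
    return [json.loads(l) for l in open('log.jsonl')]
E
python3 - <<'E'
from fk import *
inc(b2w([-170,0,150]),Rb(np.radians(30),-1))
D=load()
def res(P): 
    return np.concatenate([fk(P,d['joints'])[0]-d['position'] for d in D])
r=least_squares(res,[0,.3,.4,.4,0,.1,.2,0,0]);print(r.x,abs(r.fun).max(),len(D))
for d in D[-4:]:print(fk(r.x,d['joints'])[1],np.array(d['orientation'])[:,2])
E
```

```text
t 3.8 tcp box [-200.6   -4.9  187.3] F [-2.  -0.4 -1.5] w 85.7 j [ 0.82  0.8   0.    1.49 -0.86  0.83]
INC [-5.7, 17.2, 45.0] [-0.006, -0.011, 0.018] rows 1.0
[ 0.0296  0.269   0.4554  0.4487 -1.8879  0.2124  0.1843 -0.1495 -0.3297] 0.07230428324728541 10
[-0.0008 -0.0002 -1.    ] [-0.0008 -0.0002 -1.    ]
[ 0.058  -0.5587 -0.8273] [ 0.058  -0.5587 -0.8273]
[ 0.058  -0.5587 -0.8273] [ 0.058  -0.5587 -0.8273]
[ 0.2649 -0.8279 -0.4944] [ 0.2649 -0.8279 -0.4944]
```

step_arm(
  increments=[
    [[-5,17,0],[0,0,0],-0.5],
    [[-5,17,0],[0,0,0],-0.5],
    [[-5,17,0],[0,0,0],-0.5],
    [[-5,17,0],[0,0,0],-0.5],
    [[-5,17,0],[0,0,0],-0.5],
  ],
)

```text
t: 4.3
position: [0.4542, 0.2631, 0.1878]
orientation: [[-0.95, -0.155, 0.272], [-0.313, 0.481, -0.819], [-0.003, -0.863, -0.505]]
ft_force: [-0.9, 0.5, -0.3]
gripper_width: 0.021
```

Run:
```python
from h import *
s=snap('side','s1.png');c=s['image'][120:300,250:490,::-1];cv2.imwrite('pics/s1z.png',cv2.resize(c,None,fx=3.2,fy=3.2,interpolation=cv2.INTER_CUBIC))
p=bot.state();print(p['gripper_width'],w2b(p['position']),proj(s,p['position']))
```

```text
0.021523540936941844 [-208.4916    4.518   187.509 ] [371.4379 245.4904]
```

View pics/s1z.png

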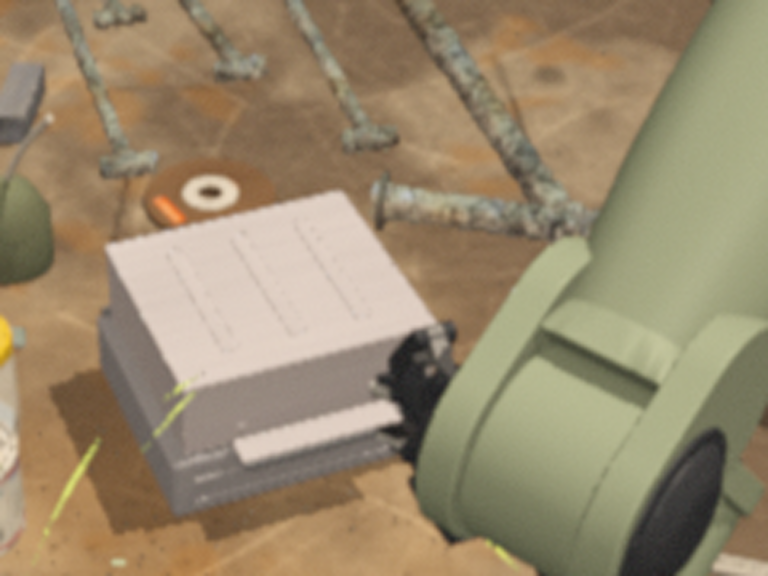

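```bash
cat >> h.py <<'E'
def tcp_under(th,phi,rt=178,clear=0,y=0):
    th=float(th);gap=max(0,(199-rt)*np.tan(phi-th))+clear
    u,v=-rt,1-gap
    E=np.array([85+u*np.cos(th)+v*np.sin(th),0,62-u*np.sin(th)+v*np.cos(th)])
    T=E-14.5*np.array([np.sin(phi),0,np.cos(phi)]);T[1]=y;return T
E
python3 - <<'E'
from h import *
f=np.radians(22)
T=tcp_under(0,f,clear=6);print(T)
for th in(0,.4,.8,1.2,1.55):print(th,tcp_under(th,max(f,.75*th)))
inc(b2w(T+[-70,0,25]),Rb(f,-1))
inc(b2w(T+[-70,0,0]),Rb(f,-1))
E
```

```text
[-98.4318   0.      35.0713]
0 [-98.4318   0.      41.0713]
0.4 [-83.9912   0.     118.7934]
0.8 [-46.4838   0.     178.4187]
1.2 [ 10.0741   0.     219.252 ]
1.55 [ 68.9902   0.     234.2251]
t 4.35 tcp box [-208.5    4.5  187.5] F [-0.   0.3  0. ] w 21.5 j [ 0.83  0.8   0.03  1.49 -0.86  0.84]
INC [4.7, 89.7, 99.0] [0.146, -0.003, -0.005] rows 2.7
t 4.35 tcp box [-208.5    4.5  187.5] F [-0.   0.3  0. ] w 21.5 j [ 0.83  0.8   0.03  1.49 -0.86  0.84]
INC [4.8, 111.3, 111.6] [0.146, -0.003, -0.005] rows 3.2
```

step_arm(
  increments=[
    [[0,30,25],[0.05,0,0],-1],
    [[0,60,50],[0.1,0,0],-1],
    [[5,90,85],[0.146,0,0],-1],
    [[5,105,105],[0.146,0,0],-1],
    [[5,105,105],[0.146,0,0],-1],
  ],
)

```text
t: 4.85
position: [0.4596, 0.2235, 0.0396]
orientation: [[-0.95, -0.12, 0.288], [-0.312, 0.351, -0.883], [0.005, -0.929, -0.371]]
ft_force: [0.1, 0.4, 0.7]
gripper_width: -0.0
```

Run:
```python
from h import *
f=np.radians(22)
T=tcp_under(0,f,clear=6)
inc(b2w(T),Rb(f,-1))
snap('top','t2.png');snap('side','s2.png')
for n in 'ts':
    i=cv2.imread(f'pics/{n}2.png')[130:330,240:480];cv2.imwrite(f'pics/{n}2z.png',cv2.resize(i,None,fx=2.6,fy=2.6))
```

```text
t 4.85 tcp box [-169.1   -2.9   39.6] F [0.1 0.4 0.7] w -0.0 j [ 0.8   1.08 -0.    1.36 -0.96  0.96]
INC [-3.3, -22.0, 67.3] [-0.004, -0.007, 0.002] rows 1.4
```

View pics/t2z.png

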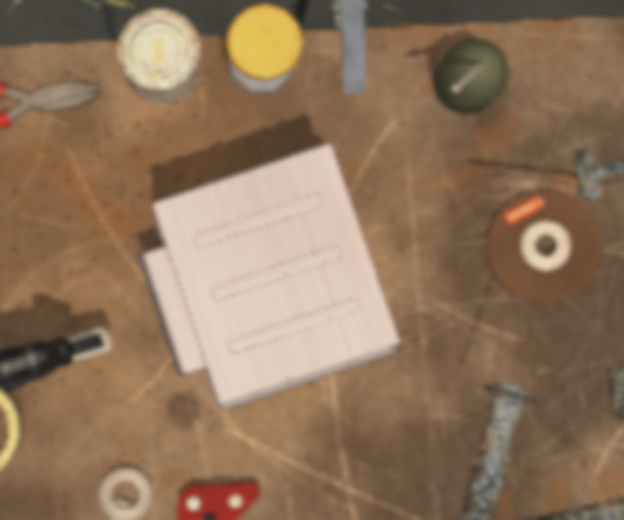

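View pics/s2z.png

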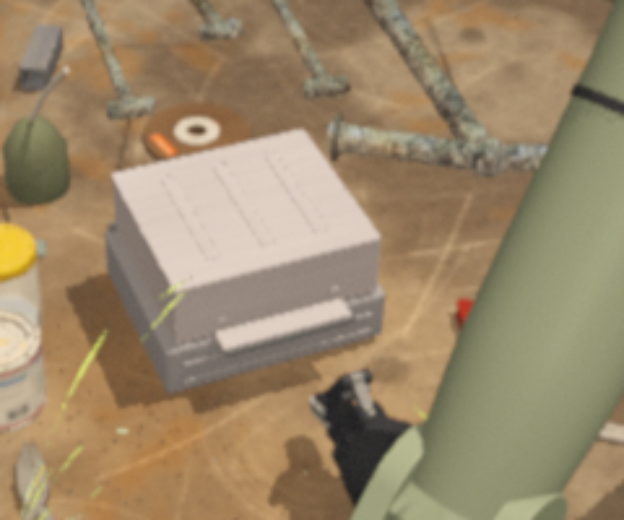

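Run:
```python
from h import *
s=bot.state();a=imaging.snapshot('top');b=imaging.snapshot('side')
for n,c in(('t',a),('s',b)):
    print(n,proj(c,s['position']),(proj(c,s['position'])-[240,130])*2.6)
    for bx in ([-113,60,68],[-113,-60,68],[-85,95,127],[85,95,127],[85,-95,127],[-85,-95,127]): print((proj(c,b2w(bx))-[240,130])*2.6)
```

```text
t [279.0137 259.0955] [101.4355 335.6483]
[136.9365 254.8595]
[177.5802 375.5489]
[149.7802 202.9684]
[328.4972 142.5127]
[398.4287 342.441 ]
[217.8527 404.0818]
s [363.1723 282.6384] [320.2481 396.8599]
[228.1139 349.3331]
[356.94  313.756]
[176.1628 287.1584]
[112.284  169.9592]
[304.8497 124.3738]
[383.873  232.7978]
```

```bash
sed -i 's/O=np.array(.*/O=np.array([.5168,.0655,0.]);TH=-1.248/' h.py; sed -i 's/0.]);TH=-1.248;TH.*/0.]);TH=-1.248/' h.py; grep -n 'TH=' h.py
python3 - <<'E'
from h import *
f=np.radians(22)
T=tcp_under(0,f,clear=6)
inc(b2w(T),Rb(f,-1))
E
```

```text
14:O=np.array([.5168,.0655,0.]);TH=-1.248
t 5.05 tcp box [-170.6   -0.8   44.2] F [ 0.5 -0.3  0.3] w -0.0 j [ 0.81  1.07  0.    1.36 -0.96  0.96]
INC [-1.0, -18.5, 70.4] [-0.0, -0.002, -0.005] rows 1.5
```

step_arm(
  increments=[
    [[-1,-9,15],[0,0,0],-1],
    [[-1,-14,32],[0,0,0],-1],
    [[-1,-17,47],[0,0,0],-1],
    [[-1,-18,60],[0,0,0],-1],
    [[-1,-18,68],[0,0,0],-1],
  ],
)

```text
t: 5.55
position: [0.4848, 0.1602, 0.0353]
orientation: [[-0.95, -0.114, 0.292], [-0.313, 0.356, -0.88], [-0.004, -0.927, -0.374]]
ft_force: [-0.6, 0.4, -0.0]
gripper_width: 0.0004
```

Run:
```python
from h import *
f=np.radians(22)
inc(b2w(tcp_under(0.,f)),Rb(f,-1))
for th in (.1,.25,.4,.55): inc(b2w(tcp_under(th,max(f,.75*th))),Rb(max(f,.75*th),-1))
snap('top','t3.png');snap('side','s3.png')
a=[cv2.resize(cv2.imread(f'pics/{n}3.png')[150:330,240:400],None,fx=2.4,fy=2.4) for n in 'ts']
cv2.imwrite('pics/c3.png',np.hstack(a))
```

```text
t 5.55 tcp box [-100.    -0.3   35.3] F [-0.6  0.4 -0. ] w 0.4 j [ 0.7   1.01 -0.15  1.15 -1.04  0.82]
INC [-0.3, -5.9, -0.7] [-0.001, -0.002, -0.005] rows 0.1
t 5.55 tcp box [-100.    -0.3   35.3] F [-0.6  0.4 -0. ] w 0.4 j [ 0.7   1.01 -0.15  1.15 -1.04  0.82]
INC [-0.4, -24.7, -7.9] [-0.001, -0.002, -0.005] rows 0.5
t 5.55 tcp box [-100.    -0.3   35.3] F [-0.6  0.4 -0. ] w 0.4 j [ 0.7   1.01 -0.15  1.15 -1.04  0.82]
INC [-0.5, -54.0, -14.6] [-0.001, -0.002, -0.005] rows 1.1
t 5.55 tcp box [-100.    -0.3   35.3] F [-0.6  0.4 -0. ] w 0.4 j [ 0.7   1.01 -0.15  1.15 -1.04  0.82]
INC [-0.7, -83.4, -16.4] [-0.001, -0.002, -0.005] rows 1.7
t 5.55 tcp box [-100.    -0.3   35.3] F [-0.6  0.4 -0. ] w 0.4 j [ 0.7   1.01 -0.15  1.15 -1.04  0.82]
INC [-0.8, -110.0, -14.2] [-0.029, -0.002, -0.005] rows 2.2
```

View pics/c3.png

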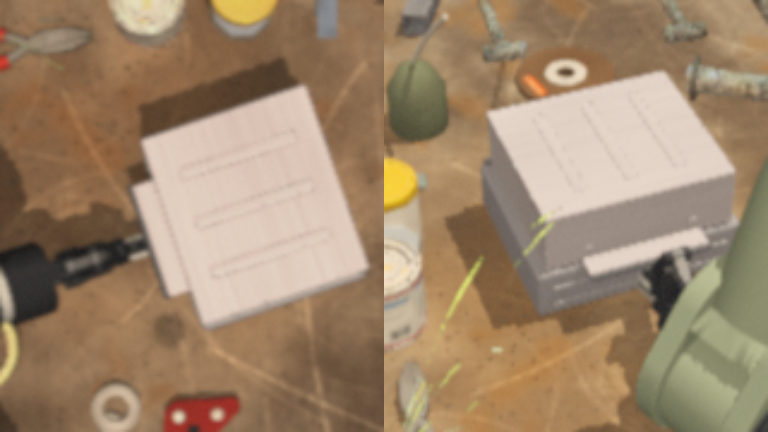

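The fingertips sit under the lip in both views: top (145,245), side (665,268). Lifting now.

step_arm(
  increments=[
    [[0,-8,-2],[0,0,0],-1],
    [[0,-18,-5],[0,0,0],-1],
    [[0,-30,-9],[0,0,0],-1],
    [[0,-42,-12],[0,0,0],-1],
    [[0,-54,-14.5],[0,0,0],-1],
  ],
)

```text
t: 6.15
position: [0.4858, 0.1538, 0.0901]
orientation: [[-0.949, -0.117, 0.292], [-0.314, 0.354, -0.881], [-0.001, -0.928, -0.373]]
ft_force: [0.7, -0.8, -3.1]
gripper_width: 0.0003
```

Run:
```python
from h import *
f=np.radians(22)
for th in (.3,.4,.5,.6,.7,.8): inc(b2w(tcp_under(th,max(f,.75*th))),Rb(max(f,.75*th),-1))
snap('top','t4.png');snap('side','s4.png')
a=[cv2.resize(cv2.imread(f'pics/{n}4.png')[150:330,240:400],None,fx=2.4,fy=2.4) for n in 'ts']
cv2.imwrite('pics/c4.png',np.hstack(a))
```

```text
t 6.15 tcp box [-93.5  -1.4  90.1] F [ 0.7 -0.8 -3.1] w 0.3 j [ 0.69  0.92 -0.18  1.2  -1.05  0.8 ]
INC [-1.4, -10.6, -1.2] [-0.002, -0.003, -0.002] rows 0.2
t 6.15 tcp box [-93.5  -1.4  90.1] F [ 0.7 -0.8 -3.1] w 0.3 j [ 0.69  0.92 -0.18  1.2  -1.05  0.8 ]
INC [-1.4, -30.1, -1.8] [-0.002, -0.003, -0.002] rows 0.6
t 6.15 tcp box [-93.5  -1.4  90.1] F [ 0.7 -0.8 -3.1] w 0.3 j [ 0.69  0.92 -0.18  1.2  -1.05  0.8 ]
INC [-1.5, -47.9, -0.5] [-0.002, -0.003, -0.002] rows 1.0
t 6.15 tcp box [-93.5  -1.4  90.1] F [ 0.7 -0.8 -3.1] w 0.3 j [ 0.69  0.92 -0.18  1.2  -1.05  0.8 ]
INC [-1.5, -65.5, 1.6] [-0.068, -0.003, -0.002] rows 1.3
t 6.15 tcp box [-93.5  -1.4  90.1] F [ 0.7 -0.8 -3.1] w 0.3 j [ 0.69  0.92 -0.18  1.2  -1.05  0.8 ]
INC [-1.5, -82.7, 5.3] [-0.143, -0.003, -0.002] rows 1.7
t 6.15 tcp box [-93.5  -1.4  90.1] F [ 0.7 -0.8 -3.1] w 0.3 j [ 0.69  0.92 -0.18  1.2  -1.05  0.8 ]
INC [-1.6, -99.5, 10.7] [-0.218, -0.003, -0.002] rows 2.0
```

View pics/c4.png

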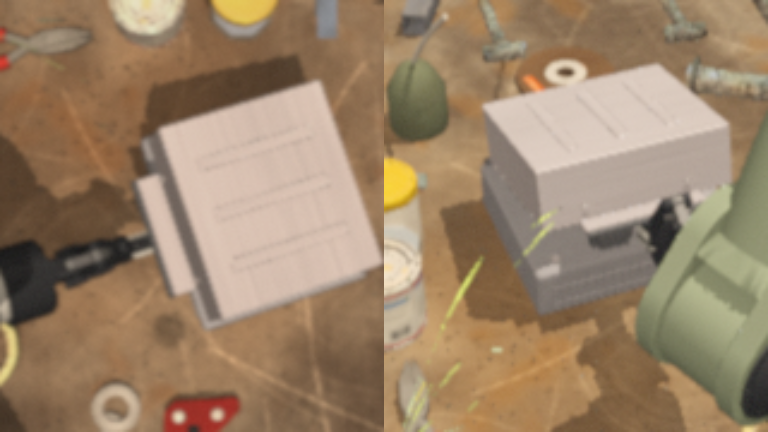

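The guard is rising on the fingertip: the lip is now at about (160,235) in the top half. I'll carry on.

step_arm(
  increments=[
    [[-1,-20,-1.5],[0,0,0],-1],
    [[-1,-39,-1.5],[0,0,0],-1],
    [[-1,-57,0.5],[-0.03,0,0],-1],
    [[-1,-74,3.5],[-0.1,0,0],-1],
    [[-1,-91,8],[-0.18,0,0],-1],
  ],
)

```text
t: 6.75
position: [0.4991, 0.1146, 0.1698]
orientation: [[-0.949, -0.17, 0.265], [-0.315, 0.508, -0.802], [0.002, -0.845, -0.536]]
ft_force: [-0.9, -1.6, -3.0]
gripper_width: 0.0002
```

Run:
```python
from h import *
f=np.radians(22)
for th in (.8,.9,1,1.1,1.2): inc(b2w(tcp_under(th,max(f,.75*th))),Rb(max(f,.75*th),-1))
```

```text
t 6.75 tcp box [-52.2  -1.2 169.8] F [-0.9 -1.6 -3. ] w 0.2 j [ 0.57  0.62 -0.32  1.01 -0.96  0.45]
INC [-1.2, -10.4, 0.2] [-0.035, -0.003, 0.0] rows 0.2
t 6.75 tcp box [-52.2  -1.2 169.8] F [-0.9 -1.6 -3. ] w 0.2 j [ 0.57  0.62 -0.32  1.01 -0.96  0.45]
INC [-1.2, -27.5, 4.2] [-0.11, -0.003, 0.0] rows 0.7
t 6.75 tcp box [-52.2  -1.2 169.8] F [-0.9 -1.6 -3. ] w 0.2 j [ 0.57  0.62 -0.32  1.01 -0.96  0.45]
INC [-1.2, -44.1, 9.9] [-0.185, -0.003, 0.0] rows 1.2
t 6.75 tcp box [-52.2  -1.2 169.8] F [-0.9 -1.6 -3. ] w 0.2 j [ 0.57  0.62 -0.32  1.01 -0.96  0.45]
INC [-1.2, -60.0, 17.2] [-0.26, -0.003, 0.0] rows 1.7
t 6.75 tcp box [-52.2  -1.2 169.8] F [-0.9 -1.6 -3. ] w 0.2 j [ 0.57  0.62 -0.32  1.01 -0.96  0.45]
INC [-1.3, -75.1, 26.1] [-0.335, -0.003, -0.0] rows 2.2
```

step_arm(
  increments=[
    [[-1,-18,2],[-0.07,0,0],-1],
    [[-1,-33,6],[-0.14,0,0],-1],
    [[-1,-48,12],[-0.2,0,0],-1],
    [[-1,-62,18],[-0.27,0,0],-1],
    [[-1,-75,26],[-0.33,0,0],-1],
  ],
)

```text
t: 7.25
position: [0.5199, 0.0555, 0.221]
orientation: [[-0.949, -0.244, 0.197], [-0.314, 0.74, -0.594], [-0.001, -0.626, -0.78]]
ft_force: [-0.7, 1.0, -0.3]
gripper_width: 0.0002
```

Run:
```python
from h import *
f=np.radians(22)
for th in (1.2,1.3,1.4,1.5,1.6,1.7): inc(b2w(tcp_under(th,max(f,.75*th))),Rb(max(f,.75*th),-1))
snap('top','t5.png');snap('side','s5.png')
a=[cv2.resize(cv2.imread(f'pics/{n}5.png')[130:310,240:400],None,fx=2.4,fy=2.4) for n in 'ts']
cv2.imwrite('pics/c5.png',np.hstack(a))
```

```text
t 7.25 tcp box [ 10.4  -0.2 221. ] F [-0.7  1.  -0.3] w 0.2 j [ 0.33  0.33 -0.39  0.85 -0.68  0.01]
INC [-0.2, 1.3, 1.1] [-0.006, -0.001, -0.003] rows 0.0
t 7.25 tcp box [ 10.4  -0.2 221. ] F [-0.7  1.  -0.3] w 0.2 j [ 0.33  0.33 -0.39  0.85 -0.68  0.01]
INC [-0.3, -15.3, 6.3] [-0.081, -0.001, -0.003] rows 0.5
t 7.25 tcp box [ 10.4  -0.2 221. ] F [-0.7  1.  -0.3] w 0.2 j [ 0.33  0.33 -0.39  0.85 -0.68  0.01]
INC [-0.3, -31.4, 13.2] [-0.156, -0.001, -0.003] rows 1.0
t 7.25 tcp box [ 10.4  -0.2 221. ] F [-0.7  1.  -0.3] w 0.2 j [ 0.33  0.33 -0.39  0.85 -0.68  0.01]
INC [-0.4, -46.7, 21.6] [-0.231, -0.001, -0.003] rows 1.5
t 7.25 tcp box [ 10.4  -0.2 221. ] F [-0.7  1.  -0.3] w 0.2 j [ 0.33  0.33 -0.39  0.85 -0.68  0.01]
INC [-0.5, -61.0, 31.5] [-0.306, -0.001, -0.003] rows 2.0
t 7.25 tcp box [ 10.4  -0.2 221. ] F [-0.7  1.  -0.3] w 0.2 j [ 0.33  0.33 -0.39  0.85 -0.68  0.01]
INC [-0.5, -74.3, 42.7] [-0.381, -0.001, -0.003] rows 2.5
```

View pics/c5.png

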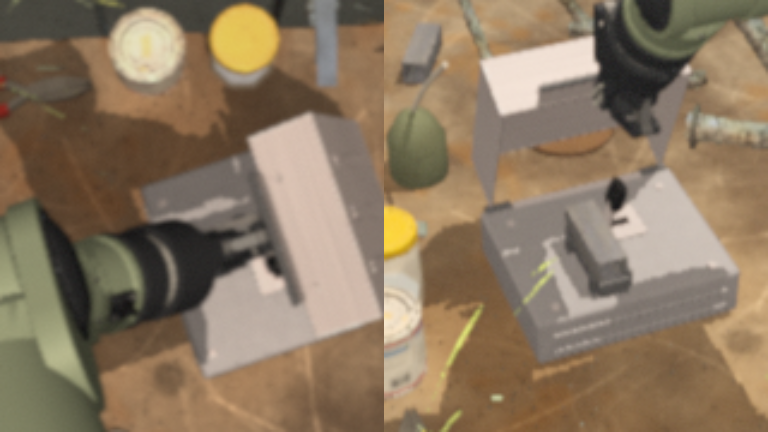

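The guard stands near 1.2 rad. The tube shows at side (600,245) and the black lever at (615,193). I'll push on gently to the open stop.

step_arm(
  increments=[
    [[0,-15,6],[-0.08,0,0],-1],
    [[0,-28,11],[-0.14,0,0],-1],
    [[0,-40,17],[-0.2,0,0],-1],
    [[0,-51,24],[-0.25,0,0],-1],
    [[0,-61,31],[-0.3,0,0],-1],
  ],
)

```text
t: 7.85
position: [0.5404, -0.0076, 0.2336]
orientation: [[-0.949, -0.292, 0.114], [-0.314, 0.882, -0.35], [0.002, -0.369, -0.93]]
ft_force: [0.8, 0.5, -0.6]
gripper_width: 0.0001
```

step_arm(
  increments=[
    [[0,-4,6],[-0.04,0,0],-1],
    [[0,-8,12],[-0.08,0,0],-1],
    [[0,-8,12],[-0.08,0,0],-1],
  ],
)

```text
t: 8.15
position: [0.5441, -0.0199, 0.2249]
orientation: [[-0.95, -0.298, 0.089], [-0.311, 0.908, -0.281], [0.003, -0.295, -0.956]]
ft_force: [-0.6, -0.5, -0.6]
gripper_width: -0.0
```

Run:
```python
from h import *
inc(b2w([-80,0,300]),Rd(-np.pi/2))
snap('top','t6.png');snap('side','s6.png')
a=[cv2.resize(cv2.imread(f'pics/{n}6.png')[130:310,240:400],None,fx=2.4,fy=2.4) for n in 'ts']
cv2.imwrite('pics/c6.png',np.hstack(a))
```

```text
t 8.15 tcp box [ 89.6  -1.2 224.9] F [-0.6 -0.5 -0.6] w -0.0 j [-0.02  0.27 -0.33  0.88 -0.28 -0.35]
INC [0.1, 139.9, -121.8] [-0.299, -0.004, -0.006] rows 3.7
```

View pics/c6.png

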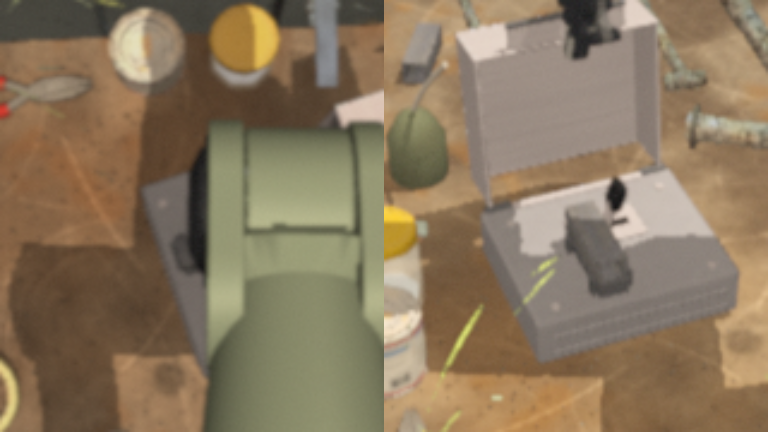

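step_arm(
  increments=[
    [[0,35,-25],[-0.06,0,0],-1],
    [[0,70,-55],[-0.12,0,0],-1],
    [[0,105,-85],[-0.2,0,0],0],
    [[0,130,-110],[-0.28,0,0],1],
    [[0,140,-120],[-0.299,0,0],1],
  ],
)

```text
t: 8.75
position: [0.4914, 0.1438, 0.3008]
orientation: [[-0.949, -0.316, 0.001], [-0.316, 0.949, 0.0], [-0.001, 0.0, -1.0]]
ft_force: [-0.5, 0.8, 0.1]
gripper_width: 0.0431
```

step_arm(
  increments=[
    [[0,0,0],[0,0,0.15],1],
    [[0,0,0],[0,0,0.3],1],
    [[0,0,0],[0,0,0.45],1],
    [[0,0,0],[0,0,0.6],1],
    [[0,0,0],[0,0,0.75],1],
  ],
)

```text
t: 9.25
position: [0.4912, 0.1417, 0.2984]
orientation: [[-0.906, 0.423, -0.001], [0.423, 0.906, -0.002], [-0.0, -0.003, -1.0]]
ft_force: [0.8, -0.3, 0.1]
gripper_width: 0.0854
```

Run:
```python
from h import *
inc(b2w([-110,0,300]),Rd(np.pi))
a=snap('top','t7.png');b=snap('side','s7.png')
a=[cv2.resize(cv2.imread(f'pics/{n}7.png')[130:310,240:400],None,fx=2.4,fy=2.4) for n in 'ts']
cv2.imwrite('pics/c7.png',np.hstack(a))
```

```text
t 9.25 tcp box [-80.4  -0.2 298.4] F [ 0.8 -0.3  0.1] w 85.4 j [ 0.14  0.22 -0.17  1.19 -0.    0.57]
INC [20.3, 21.6, -1.7] [-0.002, 0.001, 0.811] rows 5.4
```

View pics/c7.png

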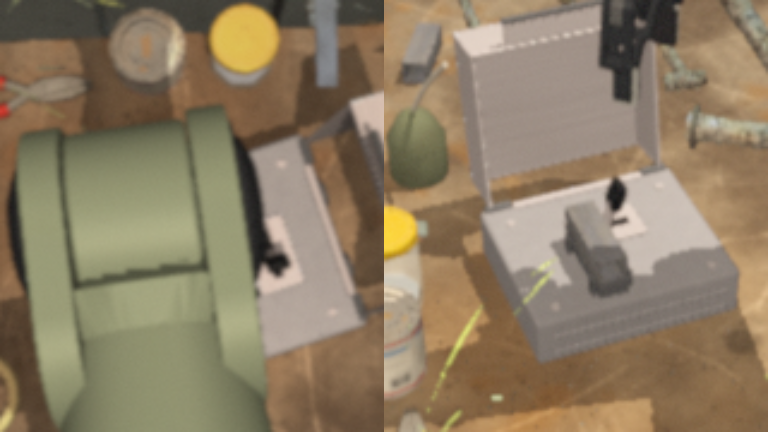

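step_arm(
  increments=[
    [[0,0,0],[0,0,0.15],1],
    [[0,0,0],[0,0,0.3],1],
    [[0,0,0],[0,0,0.45],1],
    [[0,0,0],[0,0,0.6],1],
    [[0,0,0],[0,0,0.75],1],
  ],
)

```text
t: 9.85
position: [0.4914, 0.1417, 0.2988]
orientation: [[-0.378, 0.926, -0.0], [0.926, 0.378, -0.001], [-0.001, -0.001, -1.0]]
ft_force: [-0.7, -0.3, -0.6]
gripper_width: 0.0851
```

Run:
```python
from h import *
inc(b2w([-32,23,160]),Rd(np.pi))
b=snap('side','s8.png')
cv2.imwrite('pics/s8z.png',cv2.resize(cv2.imread('pics/s8.png')[200:290,270:370],None,fx=6,fy=6,interpolation=cv2.INTER_CUBIC))
for n,v in dict(tfA=[-72,8,102],tfB=[-72,38,102],tbA=[18,8,102],tbB=[18,38,102],bfA=[-87,-105,60],bfB=[-87,105,60],bbA=[91,-105,60],bbB=[91,105,60]).items(): print(n,(proj(b,b2w(v))-[270,200])*6)
```

```text
t 9.85 tcp box [-80.3   0.1 298.8] F [-0.7 -0.3 -0.6] w 85.1 j [ 0.14  0.22 -0.17  1.19 -0.    1.32]
INC [-49.5, 19.9, 138.8] [-0.001, 0.001, 0.065] rows 3.0
tfA [434.2708 215.9024]
tfB [359.2473 235.7094]
tbA [346.1428  73.1297]
tbB [274.0945  91.1626]
bfA [718.3172 249.7549]
bfB [205.5171 389.8986]
bbA [532.9383 -14.3909]
bbB [ 58.0015 102.8558]
```

View pics/s8z.png

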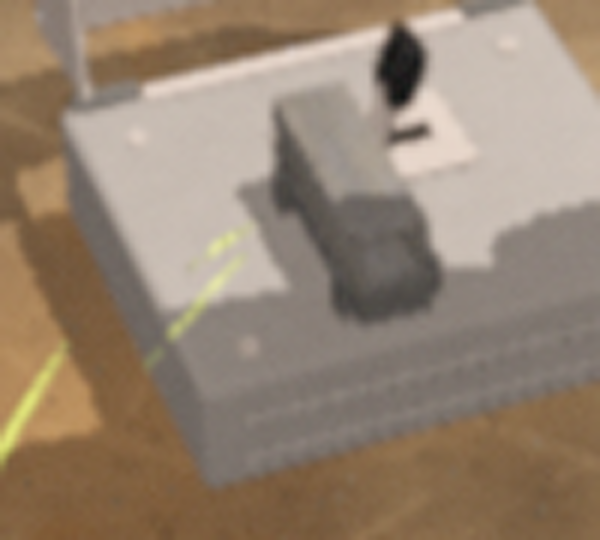

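step_arm(
  increments=[
    [[-12,5,35],[0,0,0.02],1],
    [[-25,10,75],[0,0,0.04],1],
    [[-38,15,115],[0,0,0.065],1],
    [[-49.5,20,139],[0,0,0.065],1],
    [[-49.5,20,139],[0,0,0.065],1],
  ],
)

```text
t: 10.4
position: [0.5269, 0.1026, 0.1565]
orientation: [[-0.322, 0.947, -0.007], [0.947, 0.322, -0.001], [0.001, -0.007, -1.0]]
ft_force: [-0.1, -0.4, -0.0]
gripper_width: 0.0855
```

Run:
```python
from h import *
inc(b2w([-32,23,70]),Rd(np.pi))
a=snap('top','t9.png');b=snap('side','s9.png')
a=[cv2.resize(cv2.imread(f'pics/{n}9.png')[130:310,240:400],None,fx=2.4,fy=2.4) for n in 'ts']
cv2.imwrite('pics/c9.png',np.hstack(a))
```

```text
t 10.4 tcp box [-32.   21.3 156.5] F [-0.1 -0.4 -0. ] w 85.5 j [ 0.06  0.37 -0.33  0.87 -0.    1.3 ]
INC [-0.0, 2.3, 86.5] [-0.007, -0.001, 0.005] rows 1.7
```

View pics/c9.png

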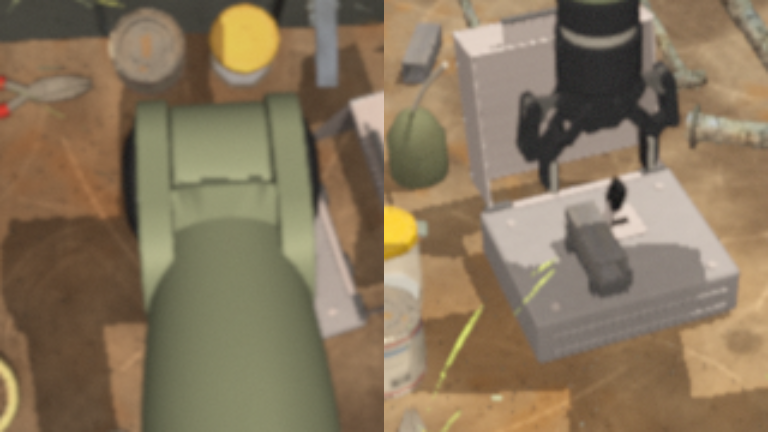

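step_arm(
  increments=[
    [[0,2,25],[-0.005,0,0],1],
    [[0,2,50],[-0.007,0,0.005],1],
    [[0,2,70],[-0.007,0,0.005],1],
    [[0,2,84],[-0.007,0,0.005],1],
    [[0,2,86],[-0.007,0,0.005],1],
  ],
)

```text
t: 11.0
position: [0.5306, 0.1049, 0.0747]
orientation: [[-0.317, 0.948, 0.007], [0.948, 0.317, 0.002], [-0.0, 0.007, -1.0]]
ft_force: [0.2, 0.6, -0.2]
gripper_width: 0.0858
```

Run:
```python
from h import *
inc(b2w([-32,23,70]),Rd(np.pi))
b=snap('side','s10.png')
cv2.imwrite('pics/s10z.png',cv2.resize(cv2.imread('pics/s10.png')[170:290,270:390],None,fx=5,fy=5,interpolation=cv2.INTER_CUBIC))
```

```text
t 11.0 tcp box [-33.   25.6  74.7] F [ 0.2  0.6 -0.2] w 85.8 j [ 0.06  0.46 -0.43  0.67  0.    1.31]
INC [-1.0, -2.7, 4.7] [0.007, 0.0, -0.0] rows 0.1
```

View pics/s10z.png

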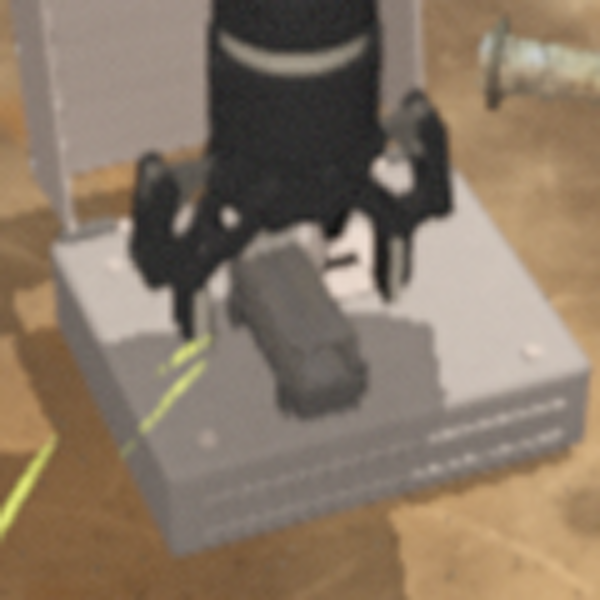

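step_arm(
  increments=[
    [[-1,-2.5,3],[0.005,0,0],1],
    [[-1,-2.5,4],[0.005,0,0],0],
    [[-1,-2.5,4],[0.005,0,0],-0.3],
    [[-1,-2.5,4],[0.005,0,0],-1],
    [[-1,-2.5,4],[0.005,0,0],-1],
  ],
)

```text
t: 11.55
position: [0.5288, 0.1024, 0.0708]
orientation: [[-0.314, 0.949, 0.002], [0.949, 0.314, 0.0], [-0.0, 0.002, -1.0]]
ft_force: [-4.2, 0.8, 12.4]
gripper_width: 0.0291
```

step_arm(
  increments=[
    [[0,0,0],[0,0,0],-1],
    [[0,0,0],[0,0,0],-1],
    [[0,0,0],[0,0,0],-1],
  ],
)

```text
t: 11.85
position: [0.5285, 0.1023, 0.0708]
orientation: [[-0.314, 0.949, 0.001], [0.949, 0.314, 0.0], [-0.0, 0.001, -1.0]]
ft_force: [-4.1, -0.7, 6.1]
gripper_width: 0.0295
```

Run:
```python
from h import *
inc(b2w([-32,23,170]),Rd(np.pi))
b=snap('side','s11.png')
cv2.imwrite('pics/s11z.png',cv2.resize(cv2.imread('pics/s11.png')[170:290,270:390],None,fx=5,fy=5,interpolation=cv2.INTER_CUBIC))
```

```text
t 11.85 tcp box [-31.2  22.8  70.8] F [-4.1 -0.7  6.1] w 29.5 j [ 0.05  0.47 -0.44  0.67  0.    1.31]
INC [0.7, 0.4, -99.2] [0.001, 0.0, -0.003] rows 2.0
```

View pics/s11z.png

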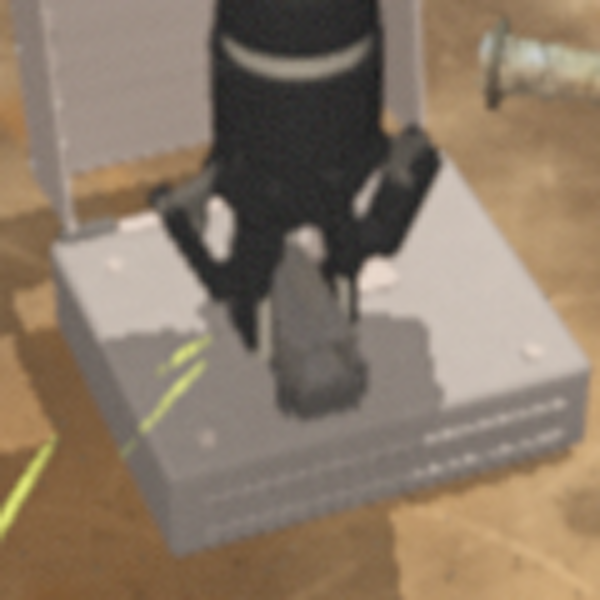

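step_arm(
  increments=[
    [[0,0,-15],[0,0,0],-1],
    [[0,0,-35],[0,0,0],-1],
    [[0,0,-65],[0,0,0],-1],
    [[0,0,-100],[0,0,0],-1],
    [[0,0,-130],[0,0,0],-1],
  ],
)

```text
t: 12.4
position: [0.5284, 0.1025, 0.2015]
orientation: [[-0.314, 0.949, 0.002], [0.949, 0.314, 0.001], [0.0, 0.002, -1.0]]
ft_force: [0.6, -0.2, -2.4]
gripper_width: 0.0291
```

Run:
```python
from h import *
print(b2w([20,-180,0]))
inc(b2w([20,-180,200]),Rd(np.pi))
b=snap('side','s12.png')
cv2.imwrite('pics/s12z.png',cv2.resize(cv2.imread('pics/s12.png')[130:290,270:430],None,fx=3.75,fy=3.75,interpolation=cv2.INTER_CUBIC))
```

```text
[ 0.3524 -0.0106  0.    ]
t 12.4 tcp box [-31.4  22.7 201.5] F [ 0.6 -0.2 -2.4] w 29.1 j [ 0.05  0.33 -0.27  0.97  0.    1.3 ]
INC [-52.0, -202.6, 1.1] [0.002, -0.0, -0.003] rows 4.2
```

View pics/s12z.png

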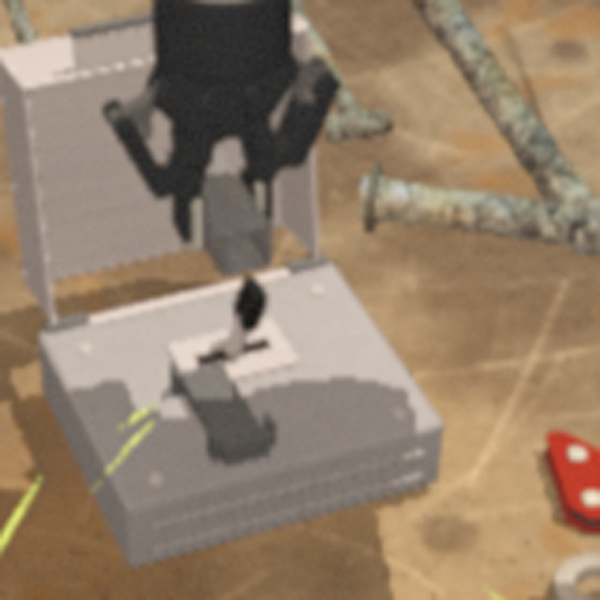

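step_arm(
  increments=[
    [[-12,-40,0],[0,0,0],-1],
    [[-24,-80,0],[0,0,0],-1],
    [[-36,-120,0],[0,0,0],-1],
    [[-46,-160,0],[0,0,0],-1],
    [[-52,-200,0],[0,0,0],-1],
  ],
)

```text
t: 12.95
position: [0.3535, -0.0105, 0.1995]
orientation: [[-0.314, 0.949, 0.002], [0.949, 0.314, 0.0], [-0.0, 0.002, -1.0]]
ft_force: [0.5, -1.8, -2.2]
gripper_width: 0.0289
```

step_arm(
  increments=[
    [[0,-3,30],[0,0,0],-1],
    [[0,-3,65],[0,0,0],-1],
    [[0,-3,100],[0,0,0],-1],
    [[0,-3,135],[0,0,0],-1],
    [[0,-3,160],[0,0,0],-1],
  ],
)

```text
t: 13.45
position: [0.3515, -0.0104, 0.0382]
orientation: [[-0.314, 0.949, 0.001], [0.949, 0.314, 0.001], [0.001, 0.001, -1.0]]
ft_force: [0.5, 0.4, -2.5]
gripper_width: 0.0291
```

Run:
```python
from h import *
inc(b2w([20,-180,0]),Rd(np.pi))
a=snap('top','t13.png');b=snap('side','s13.png')
a=[cv2.resize(cv2.imread(f'pics/{n}13.png')[130:370,240:440],None,fx=1.9,fy=1.9) for n in 'ts']
cv2.imwrite('pics/c13.png',np.hstack(a))
```

```text
t 13.45 tcp box [  19.5 -180.8   38.2] F [ 0.5  0.4 -2.5] w 29.1 j [-0.24  0.25 -0.93  0.39  0.    1.01]
INC [-0.5, 0.8, 38.2] [0.001, -0.001, -0.003] rows 0.8
```

View pics/c13.png

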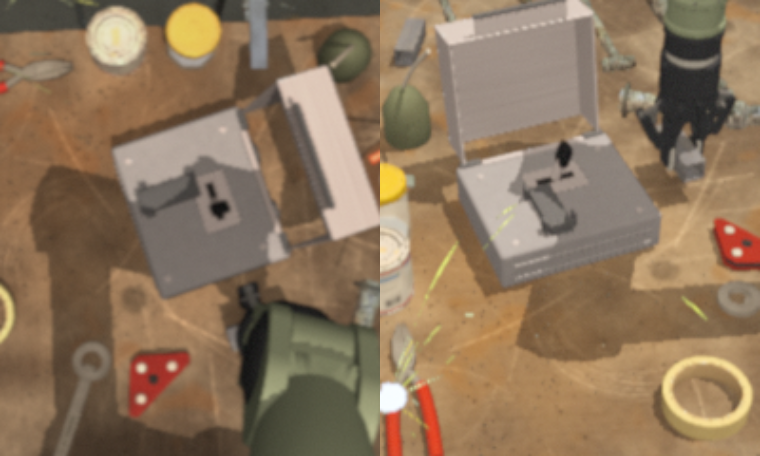

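step_arm(
  increments=[
    [[0,0,12],[0,0,0],-1],
    [[0,0,22],[0,0,0],-1],
    [[0,0,29],[0,0,0],-1],
    [[0,0,32],[0,0,0],-1],
    [[0,0,34],[0,0,0],-1],
  ],
)

```text
t: 14.05
position: [0.3531, -0.0106, 0.0063]
orientation: [[-0.315, 0.949, 0.003], [0.949, 0.315, 0.001], [-0.0, 0.003, -1.0]]
ft_force: [-0.3, -0.4, -2.5]
gripper_width: 0.029
```

step_arm(
  increments=[
    [[0,0,0.5],[0,0,0],-1],
    [[0,0,1],[0,0,0],-1],
    [[0,0,1.5],[0,0,0],-1],
  ],
)

```text
t: 14.35
position: [0.3529, -0.0106, 0.0046]
orientation: [[-0.314, 0.949, 0.003], [0.949, 0.314, 0.001], [-0.0, 0.003, -1.0]]
ft_force: [0.2, 0.3, -1.7]
gripper_width: 0.029
```

step_arm(
  increments=[
    [[0,0,1],[0,0,0],-1],
    [[0,0,1.5],[0,0,0],-1],
    [[0,0,2],[0,0,0],-1],
  ],
)

```text
t: 14.65
position: [0.3526, -0.0106, 0.0024]
orientation: [[-0.314, 0.949, 0.002], [0.949, 0.314, 0.001], [0.0, 0.002, -1.0]]
ft_force: [0.2, 0.4, -2.4]
gripper_width: 0.0291
```

step_arm(
  increments=[
    [[0,0,0.5],[0,0,0],-1],
    [[0,0,1],[0,0,0],-1],
    [[0,0,1],[0,0,0],-1],
  ],
)

```text
t: 14.95
position: [0.3526, -0.0106, 0.0014]
orientation: [[-0.314, 0.949, 0.002], [0.949, 0.314, 0.001], [0.0, 0.002, -1.0]]
ft_force: [-1.0, 0.1, -3.6]
gripper_width: 0.0294
```

step_arm(
  increments=[
    [[0,0,0.5],[0,0,0],-1],
    [[0,0,1],[0,0,0],-1],
    [[0,0,1.5],[0,0,0],-1],
  ],
)

```text
t: 15.25
position: [0.3527, -0.0106, -0.0001]
orientation: [[-0.314, 0.949, 0.002], [0.949, 0.314, 0.001], [0.0, 0.002, -1.0]]
ft_force: [-0.8, -0.0, -2.4]
gripper_width: 0.0294
```

step_arm(
  increments=[
    [[0,0,0.5],[0,0,0],-1],
    [[0,0,1],[0,0,0],-1],
    [[0,0,1],[0,0,0],-1],
  ],
)

```text
t: 15.55
position: [0.3527, -0.0106, -0.0003]
orientation: [[-0.314, 0.949, 0.002], [0.949, 0.314, 0.001], [-0.0, 0.002, -1.0]]
ft_force: [-3.3, 1.0, 16.5]
gripper_width: 0.0294
```

Contact with the bench: +16.5 N. I'll release with a partial opening, easing up slightly.

step_arm(
  increments=[
    [[0,0,-0.5],[0,0,0],-1],
    [[0,0,-0.5],[0,0,0],-0.2],
    [[0,0,-0.5],[0,0,0],0.1],
    [[0,0,-0.5],[0,0,0],0.1],
    [[0,0,-0.5],[0,0,0],0.1],
  ],
)

```text
t: 16.05
position: [0.3527, -0.0106, -0.0006]
orientation: [[-0.314, 0.949, 0.002], [0.949, 0.314, 0.001], [0.0, 0.002, -1.0]]
ft_force: [0.3, 0.3, -0.1]
gripper_width: 0.047
```

step_arm(
  increments=[
    [[0,0,-20],[0,0,0],0.1],
    [[0,0,-60],[0,0,0],0.1],
    [[0,0,-100],[0,0,0],0.1],
    [[0,0,-145],[0,0,0],0.1],
    [[0,0,-190],[0,0,0],-0.5],
  ],
)

```text
t: 16.55
position: [0.3516, -0.0105, 0.1911]
orientation: [[-0.314, 0.949, 0.002], [0.949, 0.314, 0.001], [0.0, 0.002, -1.0]]
ft_force: [1.1, -0.6, 0.5]
gripper_width: 0.0336
```

Run:
```python
from h import *
inc(b2w([20,-62,190]),Rd(np.pi))
a=snap('top','t14.png');b=snap('side','s14.png')
a=[cv2.resize(cv2.imread(f'pics/{n}14.png')[130:370,240:440],None,fx=1.9,fy=1.9) for n in 'ts']
cv2.imwrite('pics/c14.png',np.hstack(a))
```

```text
t 16.55 tcp box [  19.7 -180.8  191.1] F [ 1.1 -0.6  0.5] w 33.6 j [-0.24 -0.01 -0.71  0.87  0.    1.01]
INC [0.1, 118.8, 1.4] [0.002, -0.0, -0.003] rows 2.4
```

View pics/c14.png

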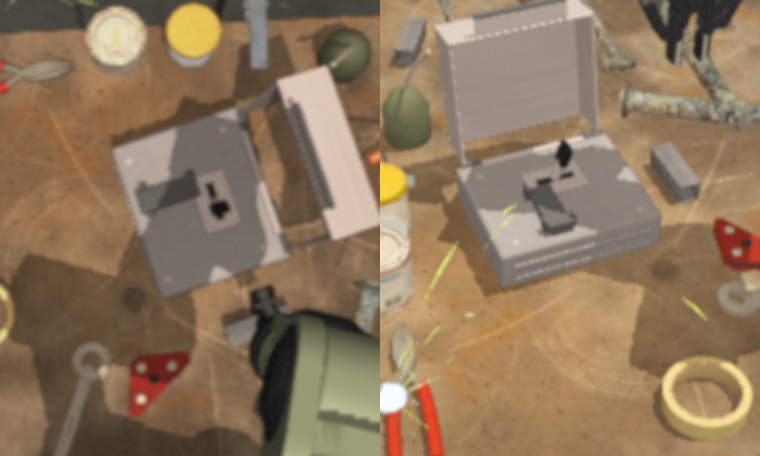

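The tube lies upright on the bench at side (675,172), with nothing else disturbed. Next is the lever.

step_arm(
  increments=[
    [[0,40,0],[0,0,0],-1],
    [[0,80,0],[0,0,0],-1],
    [[0,118,0],[0,0,0],-1],
    [[0,118,30],[0,0,0],-1],
    [[0,118,50],[0,0,0],-1],
  ],
)

```text
t: 17.15
position: [0.4647, 0.0269, 0.1376]
orientation: [[-0.315, 0.949, 0.001], [0.949, 0.315, 0.001], [0.001, 0.001, -1.0]]
ft_force: [-0.3, 0.2, 0.4]
gripper_width: 0.0001
```

Run:
```python
from h import *
inc(b2w([20,-62,92]),Rd(np.pi))
b=snap('side','s15.png')
cv2.imwrite('pics/s15z.png',cv2.resize(cv2.imread('pics/s15.png')[130:290,270:430],None,fx=3.75,fy=3.75,interpolation=cv2.INTER_CUBIC))
```

```text
t 17.15 tcp box [ 20.1 -61.7 137.6] F [-0.3  0.2  0.4] w 0.1 j [-0.1   0.26 -0.55  0.76  0.    1.15]
INC [0.1, -0.4, 45.6] [0.001, -0.001, -0.002] rows 0.9
```

View pics/s15z.png

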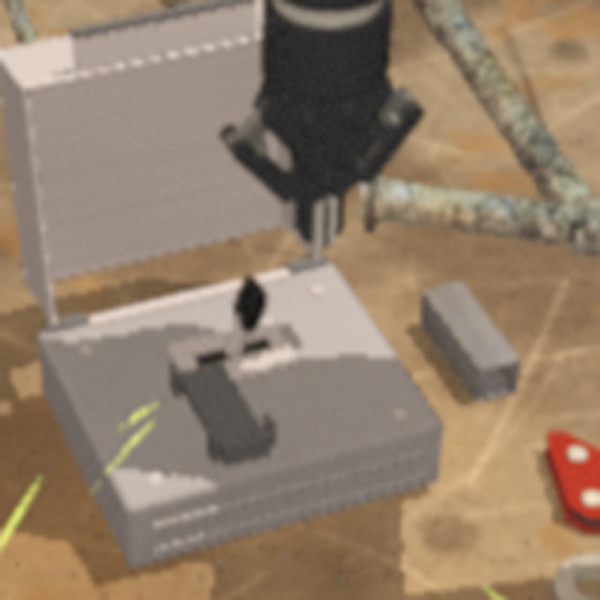

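step_arm(
  increments=[
    [[0,0,20],[0,0,0],-1],
    [[0,0,40],[0,0,0],-1],
    [[0,0,45],[0,0,0],-1],
    [[0,5,45],[0,0,0],-1],
    [[0,10,45],[0,0,0],-1],
  ],
)

```text
t: 17.7
position: [0.4749, 0.0296, 0.0954]
orientation: [[-0.314, 0.949, 0.003], [0.949, 0.314, 0.001], [-0.0, 0.003, -1.0]]
ft_force: [-0.3, 0.2, -0.4]
gripper_width: -0.0001
```

step_arm(
  increments=[
    [[0,7,0],[0,0,0],-1],
    [[0,14,0],[0,0,0],-1],
    [[0,20,0],[0,0,0],-1],
    [[0,26,0],[0,0,0],-1],
    [[0,32,0],[0,0,0],-1],
  ],
)

```text
t: 18.2
position: [0.5033, 0.0394, 0.0951]
orientation: [[-0.314, 0.949, -0.001], [0.949, 0.314, -0.001], [-0.0, -0.001, -1.0]]
ft_force: [-6.2, -2.7, 6.2]
gripper_width: -0.0005
```

Run:
```python
from h import *
inc(b2w([20,-9,92]),Rd(np.pi))
b=snap('side','s16.png')
cv2.imwrite('pics/s16z.png',cv2.resize(cv2.imread('pics/s16.png')[130:290,270:430],None,fx=3.75,fy=3.75,interpolation=cv2.INTER_CUBIC))
```

```text
t 18.2 tcp box [ 20.5 -21.1  95.1] F [-6.2 -2.7  6.2] w -0.5 j [-0.07  0.38 -0.5   0.69 -0.    1.18]
INC [0.5, 12.1, 3.1] [-0.001, 0.0, -0.003] rows 0.2
```

View pics/s16z.png

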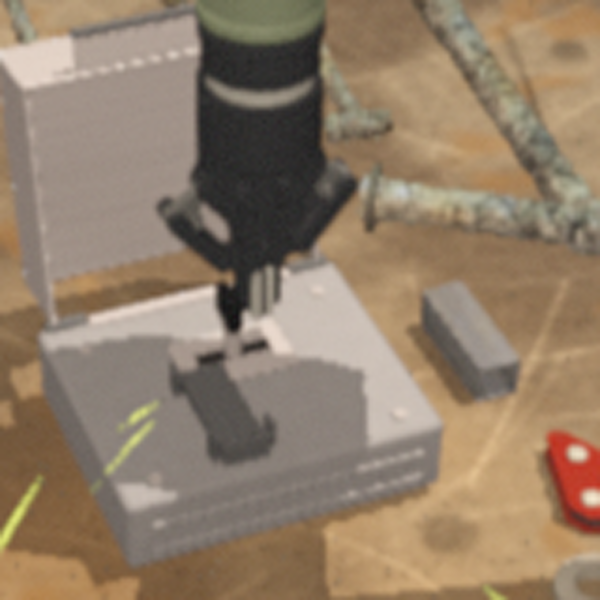

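The lever is moving, its grip at about (230,305), now nearly upright. I'll keep pushing until it meets the stop.

step_arm(
  increments=[
    [[0,4,0],[0,0,0],-1],
    [[0,8,1],[0,0,0],-1],
    [[0,12,2],[0,0,0],-1],
  ],
)

```text
t: 18.55
position: [0.5155, 0.0435, 0.0935]
orientation: [[-0.315, 0.949, 0.001], [0.949, 0.315, 0.0], [-0.0, 0.001, -1.0]]
ft_force: [-4.9, -0.8, 7.1]
gripper_width: -0.0001
```

step_arm(
  increments=[
    [[0,2,0],[0,0,0],-1],
    [[0,4,0],[0,0,0],-1],
  ],
)

```text
t: 18.75
position: [0.5183, 0.0444, 0.0928]
orientation: [[-0.314, 0.949, -0.001], [0.949, 0.314, -0.001], [-0.0, -0.001, -1.0]]
ft_force: [-5.2, -2.0, 2.3]
gripper_width: 0.0005
```

step_arm(
  increments=[
    [[0,2,0],[0,0,0],-1],
    [[0,4,0],[0,0,0],-1],
  ],
)

```text
t: 18.95
position: [0.5198, 0.045, 0.0921]
orientation: [[-0.314, 0.949, -0.005], [0.949, 0.314, -0.002], [-0.001, -0.006, -1.0]]
ft_force: [-12.4, -4.9, 8.6]
gripper_width: -0.0001
```

step_arm(
  increments=[
    [[0,1,0],[0,0,0],-1],
    [[0,2,0],[0,0,0],-1],
  ],
)

```text
t: 19.15
position: [0.5199, 0.045, 0.0921]
orientation: [[-0.314, 0.949, -0.008], [0.95, 0.314, -0.004], [-0.001, -0.009, -1.0]]
ft_force: [-16.0, -6.7, 10.1]
gripper_width: 0.0001
```

Run:
```python
from h import *
inc(b2w([20,-9,92]),Rd(np.pi))
b=snap('side','s17.png')
cv2.imwrite('pics/s17z.png',cv2.resize(cv2.imread('pics/s17.png')[170:260,290:380],None,fx=6.5,fy=6.5,interpolation=cv2.INTER_CUBIC))
for a in (-.5,.3,.4,.5):
    print(a,[((proj(b,b2w([20,-5+r*np.sin(a),64+r*np.cos(a)]))-[290,170])*6.5).round() for r in(0,22,52)])
```

```text
t 19.15 tcp box [20.4 -3.5 92.1] F [-16.   -6.7  10.1] w 0.1 j [-0.05  0.42 -0.45  0.71 -0.    1.2 ]
INC [0.4, -5.5, 0.2] [-0.009, 0.001, -0.004] rows 0.1
-0.5 [array([276., 343.]), array([303., 296.]), array([341., 230.])]
0.3 [array([276., 343.]), array([260., 303.]), array([237., 247.])]
0.4 [array([276., 343.]), array([254., 306.]), array([224., 254.])]
0.5 [array([276., 343.]), array([249., 309.]), array([212., 262.])]
```

View pics/s17z.png

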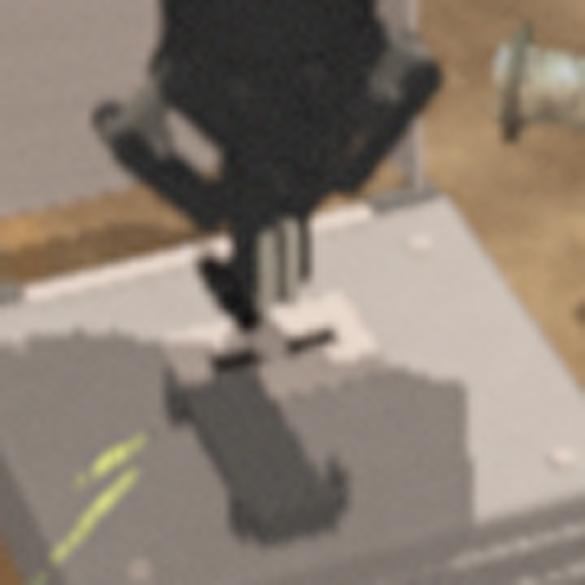

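The grip tip is at about (208,262), which matches the 0.5 rad 'on' lean (212,262). Pushing harder moved nothing at 17 N, so it is at the stop. Backing off now.

step_arm(
  increments=[
    [[0,-10,0],[0,0,0],-1],
    [[0,-25,0],[0,0,0],-1],
    [[0,-35,-20],[0,0,0],-1],
    [[0,-35,-60],[0,0,0],-1],
    [[0,-35,-100],[0,0,0],-1],
  ],
)

```text
t: 19.7
position: [0.4917, 0.0357, 0.1939]
orientation: [[-0.314, 0.949, 0.002], [0.949, 0.314, 0.001], [0.001, 0.002, -1.0]]
ft_force: [2.4, 0.1, 0.7]
gripper_width: 0.0003
```

```bash
cat >> h.py <<'E'
def tcp_str(th,phi=None,rho=181,y=0):
    if phi is None: phi=min(max(th,np.radians(22)),np.pi/2)
    u,v=-rho,3.5-9*np.tan(phi-th)
    return np.array([85+u*np.cos(th)+v*np.sin(th),y,62-u*np.sin(th)+v*np.cos(th)]),phi
def incs(th,**k):
    T,phi=tcp_str(th,**k);print('th',th,'T',T.round(1),'phi',round(phi,3));inc(b2w(T),Rb(phi,-1))
E
python3 - <<'E'
from h import *
T,phi=tcp_str(1.75);print(T,phi)
inc(b2w([20,-30,320]),Rb(phi,-1))
a=snap('top','t18.png');b=snap('side','s18.png')
a=[cv2.resize(cv2.imread(f'pics/{n}18.png')[130:310,240:400],None,fx=2.4,fy=2.4) for n in 'ts']
cv2.imwrite('pics/c18.png',np.hstack(a))
E
```

```text
[122.3107   0.     239.187 ] 1.5707963267948966
t 19.7 tcp box [ 20.3 -33.3 193.9] F [2.4 0.1 0.7] w 0.3 j [-0.08  0.25 -0.4   0.92  0.    1.17]
INC [0.4, 3.6, -126.1] [0.002, 0.001, -1.574] rows 10.5
```

View pics/c18.png

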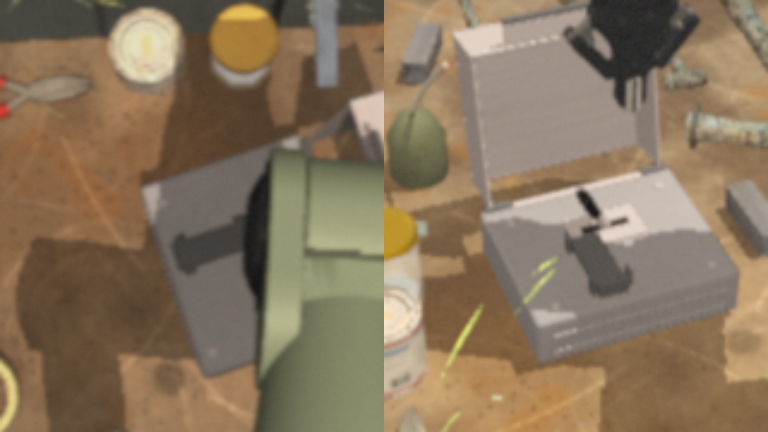

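The lever stays thrown over: its tip is at (588,203) in the side half. Next I'll rise and turn the jaws toward the guard.

step_arm(
  increments=[
    [[0,2,-45],[0,0,0],-1],
    [[0,4,-90],[0,0,-0.1],-1],
    [[0,4,-126],[0,0,-0.25],-0.52],
    [[0,4,-126],[0,0,-0.4],-0.52],
    [[0,4,-126],[0,0,-0.55],-0.52],
  ],
)

```text
t: 20.3
position: [0.4968, 0.0368, 0.3201]
orientation: [[-0.768, 0.64, 0.006], [0.64, 0.768, 0.001], [-0.004, 0.005, -1.0]]
ft_force: [0.4, -0.7, -1.2]
gripper_width: 0.0207
```

step_arm(
  increments=[
    [[0,0,0],[0,0,-0.15],-0.52],
    [[0,0,0],[0,0,-0.3],-0.52],
    [[0,0,0],[0,0,-0.45],-0.52],
    [[0,0,0],[0,0,-0.6],-0.52],
    [[0,0,0],[0,0,-0.75],-0.52],
  ],
)

```text
t: 20.8
position: [0.4959, 0.0369, 0.3184]
orientation: [[-0.998, -0.055, 0.003], [-0.055, 0.998, 0.001], [-0.003, 0.001, -1.0]]
ft_force: [-0.0, 1.3, 0.1]
gripper_width: 0.0204
```

Run:
```python
from h import *
T,phi=tcp_str(1.75)
inc(b2w(T+[-35,0,72]),Rb(phi,-1))
b=snap('side','s19.png');cv2.imwrite('pics/s19z.png',cv2.resize(cv2.imread('pics/s19.png')[110:290,250:430],None,fx=3.3,fy=3.3,interpolation=cv2.INTER_CUBIC))
h=lambda th,r,v,y:b2w([85-r*np.cos(th)+v*np.sin(th),y,62+r*np.sin(th)+v*np.cos(th)])
for th in (1.65,1.75): 
  for y in(-60,60): print(th,y,((proj(b,h(th,199,1,y))-[250,110])*3.3).round(), ((proj(b,h(th,171,1,y*95/60))-[250,110])*3.3).round())
```

```text
t 20.8 tcp box [ 20.5 -28.9 318.4] F [-0.   1.3  0.1] w 20.4 j [-0.08  0.18 -0.16  1.22  0.   -0.13]
INC [-45.5, -56.8, 7.3] [0.001, 0.003, -0.267] rows 1.8
1.65 -60 [303.  66.] [350.  93.]
1.65 60 [139. 101.] [ 93. 148.]
1.75 -60 [292.  56.] [340.  84.]
1.75 60 [130.  90.] [ 86. 138.]
```

View pics/s19z.png

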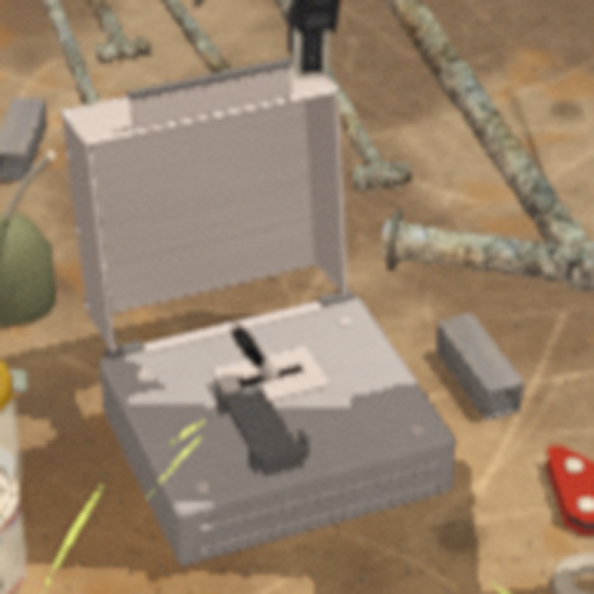

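step_arm(
  increments=[
    [[-15,-20,0],[0,0,-0.1],-0.15],
    [[-30,-40,0],[0,0,-0.2],-0.15],
    [[-45,-57,0],[0,0,-0.267],-0.15],
    [[-45,-57,0],[0,0,-0.267],-0.15],
    [[-45,-57,0],[0,0,-0.267],-0.15],
  ],
)

```text
t: 21.35
position: [0.5432, -0.0181, 0.3182]
orientation: [[-0.951, -0.308, 0.001], [-0.308, 0.951, 0.001], [-0.002, 0.001, -1.0]]
ft_force: [-0.8, 0.1, 0.0]
gripper_width: 0.0362
```

Run:
```python
from h import *
T,phi=tcp_str(1.75)
inc(b2w(T+[0,0,72]),Rb(phi,-1))
inc(b2w(T),Rb(phi,-1))
a=snap('top','t20.png')
b=snap('side','s20.png');cv2.imwrite('pics/s20z.png',cv2.resize(cv2.imread('pics/s20.png')[90:210,250:400],None,fx=5,fy=5,interpolation=cv2.INTER_CUBIC))
```

```text
t 21.35 tcp box [ 87.6  -1.5 318.2] F [-0.8  0.1  0. ] w 36.2 j [-0.17  0.27 -0.05  1.25  0.   -0.48]
INC [-1.8, -34.7, 7.0] [0.001, 0.002, -0.01] rows 0.7
t 21.35 tcp box [ 87.6  -1.5 318.2] F [-0.8  0.1  0. ] w 36.2 j [-0.17  0.27 -0.05  1.25  0.   -0.48]
INC [-1.7, -34.7, 79.0] [0.001, 0.002, -0.01] rows 1.7
```

View pics/s20z.png

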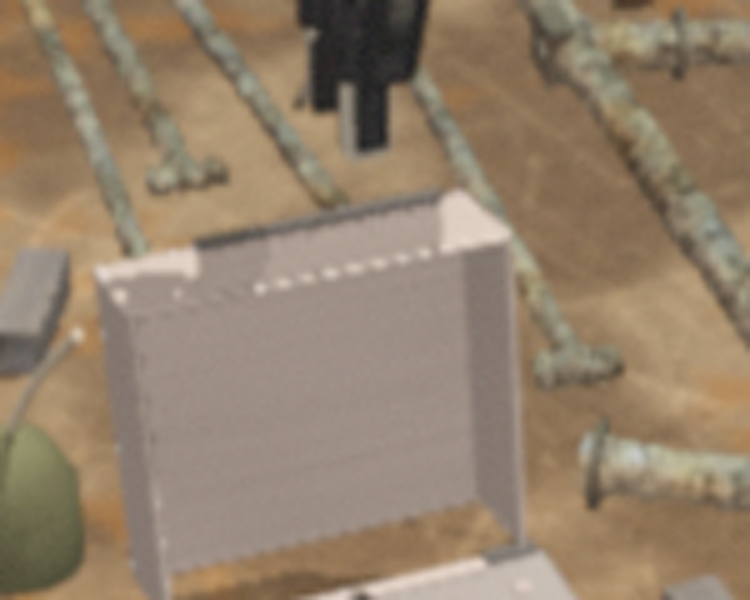

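step_arm(
  increments=[
    [[-2,-18,0],[0,0,-0.01],-0.15],
    [[-2,-35,10],[0,0,-0.01],-0.15],
    [[-2,-35,30],[0,0,-0.01],-0.15],
    [[-2,-35,38],[0,0,-0.01],-0.15],
    [[-2,-35,38],[0,0,-0.01],-0.15],
  ],
)

```text
t: 21.95
position: [0.5547, -0.0504, 0.2791]
orientation: [[-0.947, -0.32, -0.001], [-0.32, 0.947, 0.002], [0.001, 0.002, -1.0]]
ft_force: [-0.2, 0.3, -0.3]
gripper_width: 0.0365
```

Run:
```python
from h import *
T,phi=tcp_str(1.75)
inc(b2w(T),Rb(phi,-1))
a=snap('top','t21.png');print(proj(a,b2w(T)))
b=snap('side','s21.png');cv2.imwrite('pics/s21z.png',cv2.resize(cv2.imread('pics/s21.png')[90:210,250:400],None,fx=5,fy=5,interpolation=cv2.INTER_CUBIC))
h=lambda th,r,v,y:b2w([85-r*np.cos(th)+v*np.sin(th),y,62+r*np.sin(th)+v*np.cos(th)])
s=bot.state();p=np.array(s['position']);R=np.array(s['orientation'])
for sgn in(-1,1):
  for zz in (-.004,-.03): print(sgn,zz,[((proj(b,p+R@[xx,sgn*.018,zz])-[250,90])*5).round() for xx in(-.011,.011)])
print([((proj(b,h(1.75,199,v,y))-[250,90])*5).round() for v in(1,6) for y in(-60,60)])
```

```text
t 21.95 tcp box [122.   -0.8 279.1] F [-0.2  0.3 -0.3] w 36.5 j [-0.22  0.31 -0.09  1.17  0.   -0.55]
INC [-0.8, -0.4, 39.9] [0.002, -0.001, 0.003] rows 0.8
[402.1484 212.1841]
-1 -0.004 [array([283., 142.]), array([328., 133.])]
-1 -0.03 [array([281.,  91.]), array([327.,  82.])]
1 -0.004 [array([310., 181.]), array([356., 171.])]
1 -0.03 [array([309., 129.]), array([356., 120.])]
[array([443., 185.]), array([197., 236.]), array([439., 181.]), array([194., 232.])]
```

View pics/s21z.png

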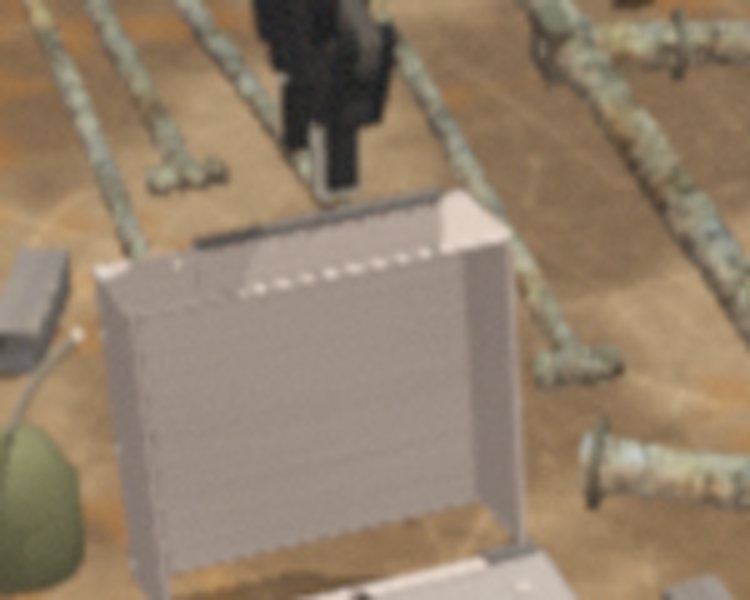

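step_arm(
  increments=[
    [[-1,0,10],[0,0,0],-0.15],
    [[-1,0,20],[0,0,0],-0.15],
    [[-1,0,28],[0,0,0],-0.15],
    [[-1,0,35],[0,0,0],-0.15],
    [[-1,0,37],[0,0,0],-0.15],
  ],
)

```text
t: 22.55
position: [0.5564, -0.0502, 0.2426]
orientation: [[-0.947, -0.32, 0.0], [-0.32, 0.947, 0.001], [-0.001, 0.001, -1.0]]
ft_force: [-0.6, -0.1, 0.7]
gripper_width: 0.0365
```

Run:
```python
from h import *
incs(1.75);incs(1.6)
b=snap('side','s22.png');cv2.imwrite('pics/s22z.png',cv2.resize(cv2.imread('pics/s22.png')[90:210,250:400],None,fx=5,fy=5,interpolation=cv2.INTER_CUBIC))
```

```text
th 1.75 T [122.3   0.  239.2] phi 1.571
t 22.55 tcp box [122.2   0.8 242.6] F [-0.6 -0.1  0.7] w 36.5 j [-0.22  0.34 -0.15  1.09  0.   -0.55]
INC [0.8, -0.1, 3.4] [0.001, 0.001, 0.003] rows 0.1
th 1.6 T [ 94.    0.  242.8] phi 1.571
t 22.55 tcp box [122.2   0.8 242.6] F [-0.6 -0.1  0.7] w 36.5 j [-0.22  0.34 -0.15  1.09  0.   -0.55]
INC [0.7, 28.2, -0.2] [0.001, 0.001, 0.003] rows 0.6
```

View pics/s22z.png

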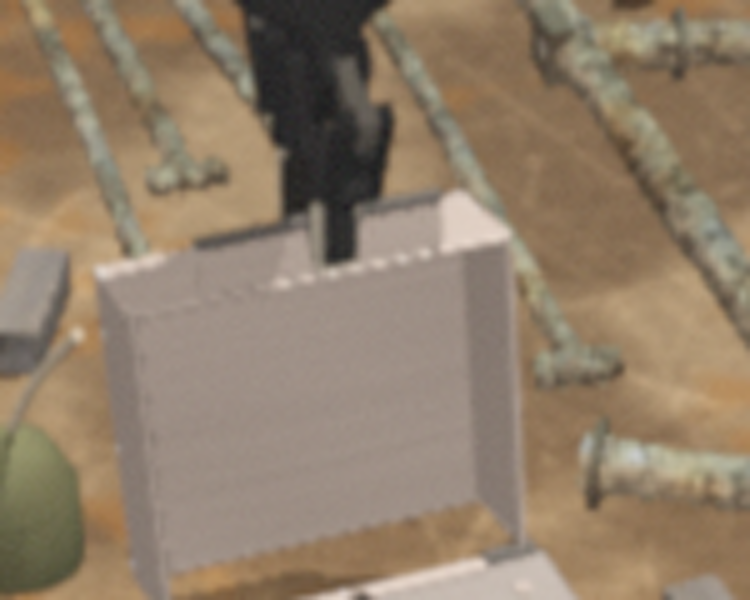

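One finger is on each side of the lip, with the front tip at (335,262). I'll narrow the gap and start pulling.

step_arm(
  increments=[
    [[0,0,0],[0,0,0],-0.3],
    [[0,0,0],[0,0,0],-0.52],
    [[0,0,0],[0,0,0],-0.52],
  ],
)

```text
t: 22.9
position: [0.5573, -0.0504, 0.2442]
orientation: [[-0.947, -0.32, 0.003], [-0.32, 0.947, 0.001], [-0.003, -0.0, -1.0]]
ft_force: [-0.8, -0.5, 0.6]
gripper_width: 0.0202
```

Run:
```python
from h import *
for th in(1.65,1.55,1.45,1.35,1.25):incs(th)
```

```text
th 1.65 T [103.5   0.  242.1] phi 1.571
t 22.9 tcp box [122.7   1.6 244.2] F [-0.8 -0.5  0.6] w 20.2 j [-0.22  0.33 -0.15  1.09  0.   -0.55]
INC [1.5, 19.2, 2.1] [-0.0, 0.003, 0.003] rows 0.4
th 1.55 T [ 84.7   0.  243. ] phi 1.55
t 22.9 tcp box [122.7   1.6 244.2] F [-0.8 -0.5  0.6] w 20.2 j [-0.22  0.33 -0.15  1.09  0.   -0.55]
INC [1.5, 38.0, 1.2] [0.02, 0.003, 0.003] rows 0.8
th 1.45 T [ 66.7   0.  242.1] phi 1.45
t 22.9 tcp box [122.7   1.6 244.2] F [-0.8 -0.5  0.6] w 20.2 j [-0.22  0.33 -0.15  1.09  0.   -0.55]
INC [1.4, 56.1, 2.1] [0.12, 0.003, 0.003] rows 1.1
th 1.35 T [ 48.8   0.  239.4] phi 1.35
t 22.9 tcp box [122.7   1.6 244.2] F [-0.8 -0.5  0.6] w 20.2 j [-0.22  0.33 -0.15  1.09  0.   -0.55]
INC [1.4, 74.0, 4.8] [0.22, 0.003, 0.003] rows 1.5
th 1.25 T [ 31.2   0.  234.9] phi 1.25
t 22.9 tcp box [122.7   1.6 244.2] F [-0.8 -0.5  0.6] w 20.2 j [-0.22  0.33 -0.15  1.09  0.   -0.55]
INC [1.3, 91.5, 9.3] [0.32, 0.003, 0.003] rows 2.1
```

step_arm(
  increments=[
    [[0,10,0],[0,0,0],-0.52],
    [[1,19,1],[0,0,0],-0.52],
    [[1,29,1],[0.01,0,0],-0.52],
    [[1,38,0],[0.02,0,0],-0.52],
    [[1,47,0],[0.07,0,0],-0.52],
  ],
)

```text
t: 23.4
position: [0.5407, -0.0059, 0.2437]
orientation: [[-0.948, -0.319, 0.025], [-0.319, 0.945, -0.067], [-0.002, -0.071, -0.997]]
ft_force: [0.8, -1.7, -1.0]
gripper_width: 0.0207
```

Run:
```python
from h import *
for th in(1.4,1.3,1.2,1.1,1.0):incs(th)
b=snap('side','s23.png');cv2.imwrite('pics/s23z.png',cv2.resize(cv2.imread('pics/s23.png')[90:210,250:400],None,fx=5,fy=5,interpolation=cv2.INTER_CUBIC))
```

```text
th 1.4 T [ 57.7   0.  241. ] phi 1.4
t 23.4 tcp box [ 75.3   0.  243.7] F [ 0.8 -1.7 -1. ] w 20.7 j [-0.11  0.28 -0.23  1.03 -0.06 -0.44]
INC [0.0, 17.7, 1.5] [0.099, 0.002, 0.002] rows 0.7
th 1.3 T [ 40.    0.  237.3] phi 1.3
t 23.4 tcp box [ 75.3   0.  243.7] F [ 0.8 -1.7 -1. ] w 20.7 j [-0.11  0.28 -0.23  1.03 -0.06 -0.44]
INC [-0.0, 35.7, 3.8] [0.199, 0.002, 0.002] rows 1.3
th 1.2 T [ 22.7   0.  232. ] phi 1.2
t 23.4 tcp box [ 75.3   0.  243.7] F [ 0.8 -1.7 -1. ] w 20.7 j [-0.11  0.28 -0.23  1.03 -0.06 -0.44]
INC [-0.1, 53.3, 7.9] [0.299, 0.002, 0.002] rows 2.0
th 1.1 T [  6.    0.  224.9] phi 1.1
t 23.4 tcp box [ 75.3   0.  243.7] F [ 0.8 -1.7 -1. ] w 20.7 j [-0.11  0.28 -0.23  1.03 -0.06 -0.44]
INC [-0.1, 70.4, 13.8] [0.399, 0.002, 0.002] rows 2.7
th 1.0 T [ -9.8   0.  216.2] phi 1.0
t 23.4 tcp box [ 75.3   0.  243.7] F [ 0.8 -1.7 -1. ] w 20.7 j [-0.11  0.28 -0.23  1.03 -0.06 -0.44]
INC [-0.1, 86.9, 21.3] [0.499, 0.002, 0.002] rows 3.3
```

View pics/s23z.png

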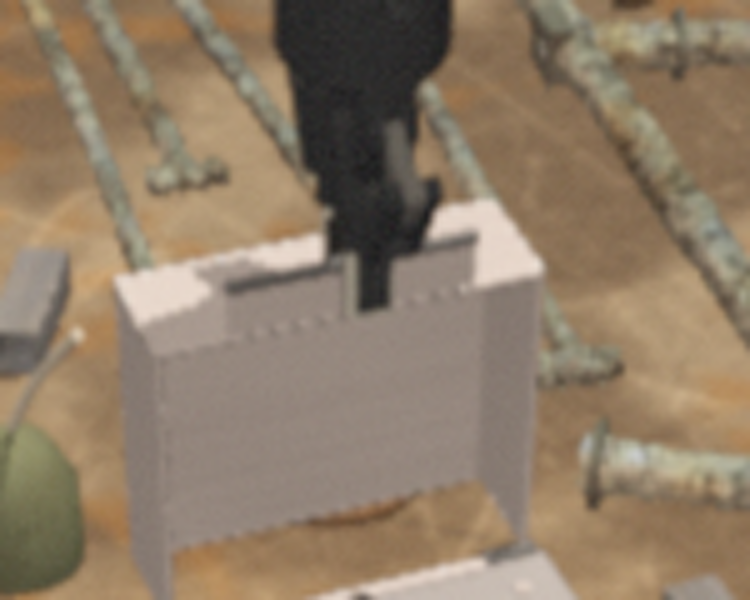

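The guard follows: the lip edge is now at (230,285)–(475,237), still between the fingers. Continuing.

step_arm(
  increments=[
    [[0,13,1],[0.07,0,0],-0.52],
    [[0,27,2.5],[0.15,0,0],-0.52],
    [[0,40,4.5],[0.22,0,0],-0.52],
    [[0,53,7.5],[0.3,0,0],-0.52],
    [[0,62,10],[0.35,0,0],-0.52],
  ],
)

```text
t: 23.95
position: [0.5203, 0.0535, 0.2292]
orientation: [[-0.947, -0.294, 0.133], [-0.323, 0.864, -0.387], [-0.002, -0.409, -0.913]]
ft_force: [0.1, -1.0, -0.7]
gripper_width: 0.0203
```

Run:
```python
from h import *
for th in(1.1,1.0,.9,.8,.7):incs(th)
EOF=0
b=snap('side','s24.png');cv2.imwrite('pics/s24z.png',cv2.resize(cv2.imread('pics/s24.png')[90:240,250:400],None,fx=4,fy=4,interpolation=cv2.INTER_CUBIC))
```

```text
th 1.1 T [  6.    0.  224.9] phi 1.1
t 23.95 tcp box [ 12.4  -0.5 229.2] F [ 0.1 -1.  -0.7] w 20.3 j [ 0.2   0.26 -0.36  0.89 -0.42 -0.14]
INC [-0.5, 7.6, 1.3] [0.049, 0.004, 0.004] rows 0.3
th 1.0 T [ -9.8   0.  216.2] phi 1.0
t 23.95 tcp box [ 12.4  -0.5 229.2] F [ 0.1 -1.  -0.7] w 20.3 j [ 0.2   0.26 -0.36  0.89 -0.42 -0.14]
INC [-0.6, 25.7, 2.7] [0.149, 0.004, 0.004] rows 1.0
th 0.9 T [-24.8   0.  206. ] phi 0.9
t 23.95 tcp box [ 12.4  -0.5 229.2] F [ 0.1 -1.  -0.7] w 20.3 j [ 0.2   0.26 -0.36  0.89 -0.42 -0.14]
INC [-0.7, 43.5, 6.0] [0.249, 0.004, 0.004] rows 1.7
th 0.8 T [-38.6   0.  194.3] phi 0.8
t 23.95 tcp box [ 12.4  -0.5 229.2] F [ 0.1 -1.  -0.7] w 20.3 j [ 0.2   0.26 -0.36  0.89 -0.42 -0.14]
INC [-0.7, 60.8, 11.0] [0.349, 0.005, 0.004] rows 2.3
th 0.7 T [-51.2   0.  181.3] phi 0.7
t 23.95 tcp box [ 12.4  -0.5 229.2] F [ 0.1 -1.  -0.7] w 20.3 j [ 0.2   0.26 -0.36  0.89 -0.42 -0.14]
INC [-0.8, 77.7, 17.7] [0.449, 0.005, 0.004] rows 3.0
```

View pics/s24z.png

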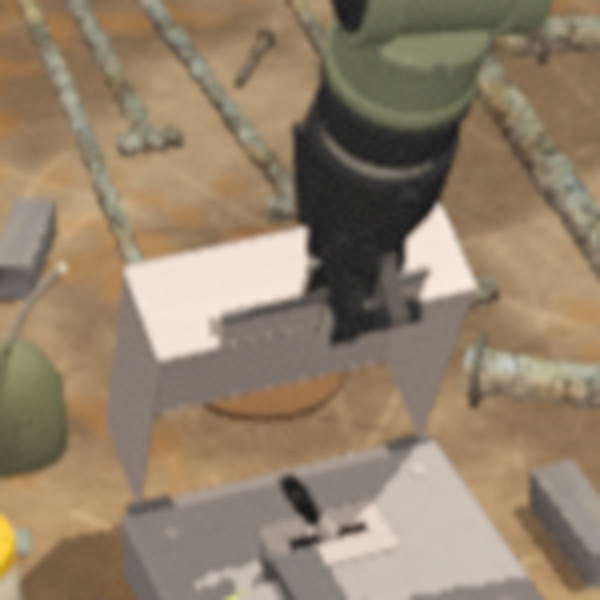

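step_arm(
  increments=[
    [[0,13,1],[0.07,0,0],-0.52],
    [[0,25,2.5],[0.15,0,0],-0.52],
    [[-0.5,37,4.5],[0.21,0,0],-0.52],
    [[-0.5,48,7],[0.28,0,0],-0.52],
    [[-0.5,57,10],[0.33,0,0],-0.52],
  ],
)

```text
t: 24.5
position: [0.5059, 0.0983, 0.1966]
orientation: [[-0.947, -0.235, 0.22], [-0.321, 0.693, -0.646], [-0.001, -0.682, -0.731]]
ft_force: [0.4, -1.1, 0.7]
gripper_width: 0.0208
```

Run:
```python
from h import *
for th in(.8,.7,.6,.5,.4):incs(th)
b=snap('side','s25.png');cv2.imwrite('pics/s25z.png',cv2.resize(cv2.imread('pics/s25.png')[110:260,250:400],None,fx=4,fy=4,interpolation=cv2.INTER_CUBIC))
```

```text
th 0.8 T [-38.6   0.  194.3] phi 0.8
t 24.5 tcp box [-34.5   0.  196.6] F [ 0.4 -1.1  0.7] w 20.8 j [ 0.45  0.42 -0.38  0.89 -0.74  0.17]
INC [0.0, 4.5, -1.1] [0.02, 0.003, 0.003] rows 0.1
th 0.7 T [-51.2   0.  181.3] phi 0.7
t 24.5 tcp box [-34.5   0.  196.6] F [ 0.4 -1.1  0.7] w 20.8 j [ 0.45  0.42 -0.38  0.89 -0.74  0.17]
INC [-0.0, 22.6, -0.2] [0.12, 0.004, 0.003] rows 0.8
th 0.6 T [-62.4   0.  167.1] phi 0.6
t 24.5 tcp box [-34.5   0.  196.6] F [ 0.4 -1.1  0.7] w 20.8 j [ 0.45  0.42 -0.38  0.89 -0.74  0.17]
INC [-0.1, 40.5, 2.5] [0.22, 0.004, 0.002] rows 1.5
th 0.5 T [-72.2   0.  151.8] phi 0.5
t 24.5 tcp box [-34.5   0.  196.6] F [ 0.4 -1.1  0.7] w 20.8 j [ 0.45  0.42 -0.38  0.89 -0.74  0.17]
INC [-0.1, 58.0, 7.0] [0.32, 0.004, 0.002] rows 2.1
th 0.4 T [-80.3   0.  135.7] phi 0.4
t 24.5 tcp box [-34.5   0.  196.6] F [ 0.4 -1.1  0.7] w 20.8 j [ 0.45  0.42 -0.38  0.89 -0.74  0.17]
INC [-0.1, 75.0, 13.3] [0.42, 0.004, 0.002] rows 2.8
```

View pics/s25z.png

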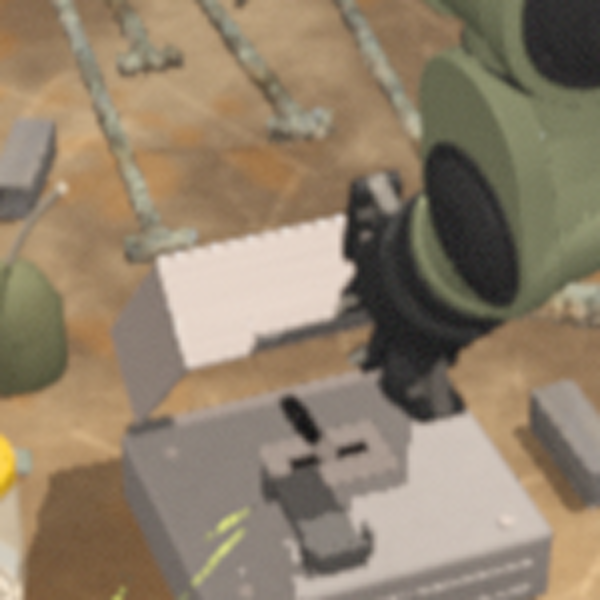

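step_arm(
  increments=[
    [[0,12,-1],[0.06,0,0],-0.52],
    [[0,23,0],[0.12,0,0],-0.52],
    [[0,34,1.5],[0.18,0,0],-0.52],
    [[0,44,3.5],[0.24,0,0],-0.52],
    [[0,53,6],[0.29,0,0],-0.52],
  ],
)

```text
t: 25.05
position: [0.4953, 0.1305, 0.1562]
orientation: [[-0.948, -0.161, 0.276], [-0.32, 0.48, -0.817], [-0.001, -0.862, -0.506]]
ft_force: [0.5, 1.1, -0.2]
gripper_width: 0.0205
```

Run:
```python
from h import *
for th in(.5,.4,.3,.2,.1):incs(th)
b=snap('side','s26.png');a=snap('top','t26.png')
a=[cv2.resize(cv2.imread(f'pics/{n}26.png')[130:310,240:400],None,fx=2.4,fy=2.4) for n in 'ts']
cv2.imwrite('pics/c26.png',np.hstack(a))
```

```text
th 0.5 T [-72.2   0.  151.8] phi 0.5
t 25.05 tcp box [-68.4   0.2 156.2] F [ 0.5  1.1 -0.2] w 20.5 j [ 0.61  0.68 -0.29  1.05 -0.97  0.53]
INC [0.2, 5.6, -1.0] [0.031, 0.003, 0.0] rows 0.2
th 0.4 T [-80.3   0.  135.7] phi 0.4
t 25.05 tcp box [-68.4   0.2 156.2] F [ 0.5  1.1 -0.2] w 20.5 j [ 0.61  0.68 -0.29  1.05 -0.97  0.53]
INC [0.2, 23.7, 0.1] [0.131, 0.003, 0.0] rows 0.9
th 0.3 T [-87.1   0.  118.1] phi 0.384
t 25.05 tcp box [-68.4   0.2 156.2] F [ 0.5  1.1 -0.2] w 20.5 j [ 0.61  0.68 -0.29  1.05 -0.97  0.53]
INC [0.2, 42.3, 3.2] [0.147, 0.003, 0.0] rows 1.0
th 0.2 T [-92.    0.   99.7] phi 0.384
t 25.05 tcp box [-68.4   0.2 156.2] F [ 0.5  1.1 -0.2] w 20.5 j [ 0.61  0.68 -0.29  1.05 -0.97  0.53]
INC [0.2, 60.6, 8.2] [0.147, 0.003, 0.0] rows 1.2
th 0.1 T [-95.    0.   80.9] phi 0.384
t 25.05 tcp box [-68.4   0.2 156.2] F [ 0.5  1.1 -0.2] w 20.5 j [ 0.61  0.68 -0.29  1.05 -0.97  0.53]
INC [0.2, 78.3, 15.2] [0.147, 0.003, 0.0] rows 1.6
```

View pics/c26.png

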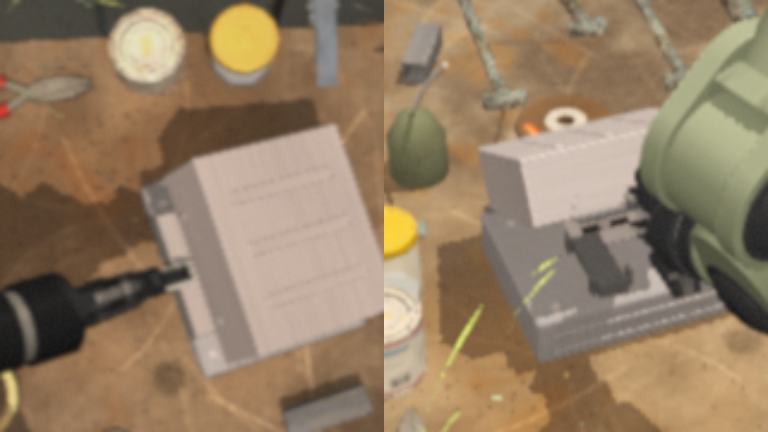

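step_arm(
  increments=[
    [[0,11,-1],[0.06,0,0],-0.52],
    [[0,21,-0.5],[0.12,0,0],-0.52],
    [[0,31,0.5],[0.147,0,0],-0.52],
    [[0,41,2],[0.147,0,0],-0.52],
    [[0,51,4.5],[0.147,0,0],-0.52],
  ],
)

```text
t: 25.65
position: [0.4889, 0.1511, 0.1102]
orientation: [[-0.948, -0.118, 0.297], [-0.319, 0.358, -0.878], [-0.003, -0.926, -0.377]]
ft_force: [0.4, 0.0, -0.3]
gripper_width: 0.0206
```

Run:
```python
from h import *
for th in(.2,.1,0):incs(th)
b=snap('side','s27.png');a=snap('top','t27.png')
a=[cv2.resize(cv2.imread(f'pics/{n}27.png')[150:330,240:400],None,fx=2.4,fy=2.4) for n in 'ts']
cv2.imwrite('pics/c27.png',np.hstack(a))
```

```text
th 0.2 T [-92.    0.   99.7] phi 0.384
t 25.65 tcp box [-90.    0.7 110.2] F [ 0.4  0.  -0.3] w 20.6 j [ 0.68  0.88 -0.19  1.21 -1.05  0.78]
INC [0.7, 10.4, 2.1] [0.002, 0.003, -0.002] rows 0.2
th 0.1 T [-95.    0.   80.9] phi 0.384
t 25.65 tcp box [-90.    0.7 110.2] F [ 0.4  0.  -0.3] w 20.6 j [ 0.68  0.88 -0.19  1.21 -1.05  0.78]
INC [0.8, 29.0, 6.4] [0.002, 0.003, -0.002] rows 0.6
th 0 T [-96.    0.   61.9] phi 0.384
t 25.65 tcp box [-90.    0.7 110.2] F [ 0.4  0.  -0.3] w 20.6 j [ 0.68  0.88 -0.19  1.21 -1.05  0.78]
INC [0.8, 47.0, 12.7] [0.002, 0.003, -0.002] rows 1.0
```

View pics/c27.png

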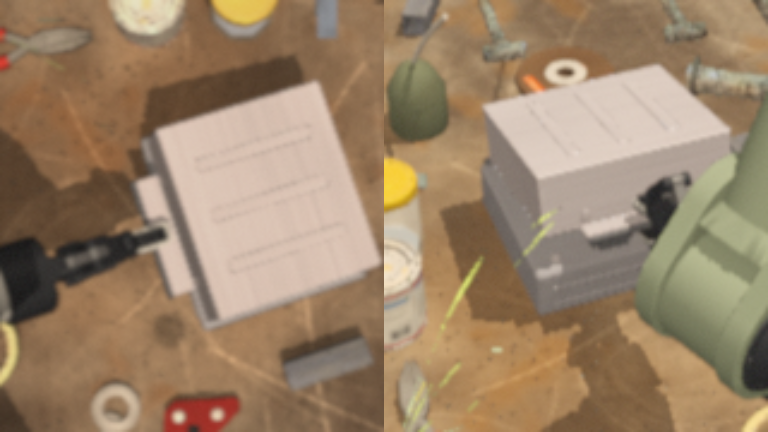

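step_arm(
  increments=[
    [[0,8,0],[0,0,0],-0.52],
    [[0,15,1],[0,0,0],-0.52],
    [[0,22,2.5],[0,0,0],-0.52],
    [[0,28,4],[0,0,0],-0.52],
    [[0.5,33,6],[0,0,0],-0.52],
  ],
)

```text
t: 26.25
position: [0.4861, 0.1577, 0.0769]
orientation: [[-0.947, -0.118, 0.298], [-0.32, 0.356, -0.878], [-0.002, -0.927, -0.375]]
ft_force: [-0.1, 1.9, -0.7]
gripper_width: 0.0202
```

step_arm(
  increments=[
    [[0,3,1],[0,0,0],-0.52],
    [[0,6,2],[0,0,0],-0.52],
    [[0,8,3],[0,0,0],-0.52],
    [[0,10,3.5],[0,0,0],-0.52],
    [[0,12,4],[0,0,0],-0.52],
  ],
)

```text
t: 26.75
position: [0.4859, 0.1581, 0.065]
orientation: [[-0.947, -0.118, 0.298], [-0.32, 0.355, -0.878], [-0.002, -0.927, -0.374]]
ft_force: [-0.1, 0.8, -0.2]
gripper_width: 0.0205
```

Run:
```python
from h import *
incs(0)
b=snap('side','s28.png');a=snap('top','t28.png')
a=[cv2.resize(cv2.imread(f'pics/{n}28.png')[150:330,240:400],None,fx=2.4,fy=2.4) for n in 'ts']
cv2.imwrite('pics/c28.png',np.hstack(a))
```

```text
th 0 T [-96.    0.   61.9] phi 0.384
t 26.75 tcp box [-97.6   0.1  65. ] F [-0.1  0.8 -0.2] w 20.5 j [ 0.69  0.96 -0.17  1.17 -1.05  0.8 ]
INC [0.1, 2.3, 2.7] [-0.0, 0.004, -0.001] rows 0.1
```

View pics/c28.png

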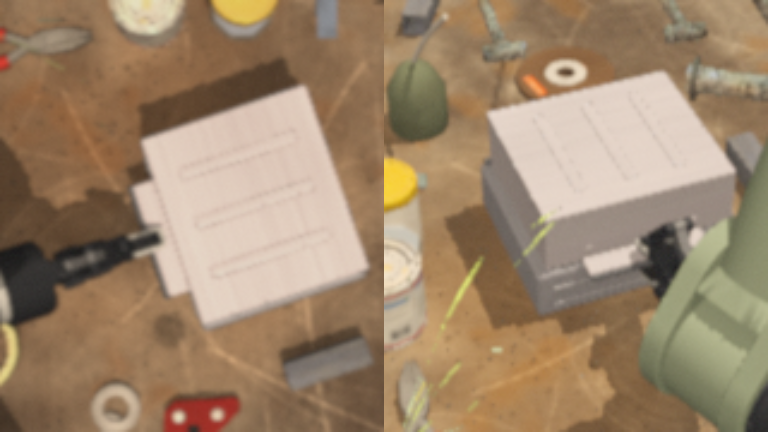

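step_arm(
  increments=[
    [[0,0.8,0.2],[0,0,0],-0.52],
    [[0,1.6,0.4],[0,0,0],-0.52],
    [[0,2.4,0.6],[0,0,0],-0.52],
    [[0,3,0.8],[0,0,0],-0.52],
  ],
)

```text
t: 27.25
position: [0.4858, 0.1586, 0.0618]
orientation: [[-0.947, -0.118, 0.298], [-0.32, 0.355, -0.878], [-0.002, -0.927, -0.374]]
ft_force: [1.2, -0.6, 0.2]
gripper_width: 0.0206
```

Run:
```python
from h import *
incs(0); inc(b2w([-150,0,62]),Rb(np.radians(22),-1))
```

```text
th 0 T [-96.    0.   61.9] phi 0.384
t 27.25 tcp box [-98.1   0.1  61.8] F [ 1.2 -0.6  0.2] w 20.6 j [ 0.69  0.97 -0.17  1.16 -1.05  0.8 ]
INC [0.1, -0.9, 2.0] [-0.0, 0.004, -0.001] rows 0.0
t 27.25 tcp box [-98.1   0.1  61.8] F [ 1.2 -0.6  0.2] w 20.6 j [ 0.69  0.97 -0.17  1.16 -1.05  0.8 ]
INC [-0.1, 19.2, -48.2] [-0.0, 0.004, -0.001] rows 1.0
```

step_arm(
  increments=[
    [[0,2,-5],[0,0,0],-0.52],
    [[0,4.5,-12],[0,0,0],-0.52],
    [[0,8.5,-22],[0,0,0],-0.52],
    [[0,14,-36],[0,0,0],-0.52],
    [[0,19,-50],[0,0,0],-0.52],
  ],
)

```text
t: 27.75
position: [0.4682, 0.2102, 0.063]
orientation: [[-0.947, -0.118, 0.298], [-0.32, 0.355, -0.878], [-0.002, -0.927, -0.374]]
ft_force: [0.7, 0.0, -1.3]
gripper_width: 0.0201
```

Run:
```python
from h import *
inc(b2w([-200,0,120]),Rb(np.radians(22),-1))
b=snap('side','s29.png');a=snap('top','t29.png')
a=[cv2.resize(cv2.imread(f'pics/{n}29.png')[130:380,230:430],None,fx=2,fy=2) for n in 'ts']
cv2.imwrite('pics/c29.png',np.hstack(a))
```

```text
t 27.75 tcp box [-152.6   -0.2   63. ] F [ 0.7  0.  -1.3] w 20.1 j [ 0.78  1.02 -0.05  1.33 -0.99  0.92]
INC [-0.4, -35.1, -65.3] [-0.0, 0.004, -0.001] rows 1.5
```

View pics/c29.png

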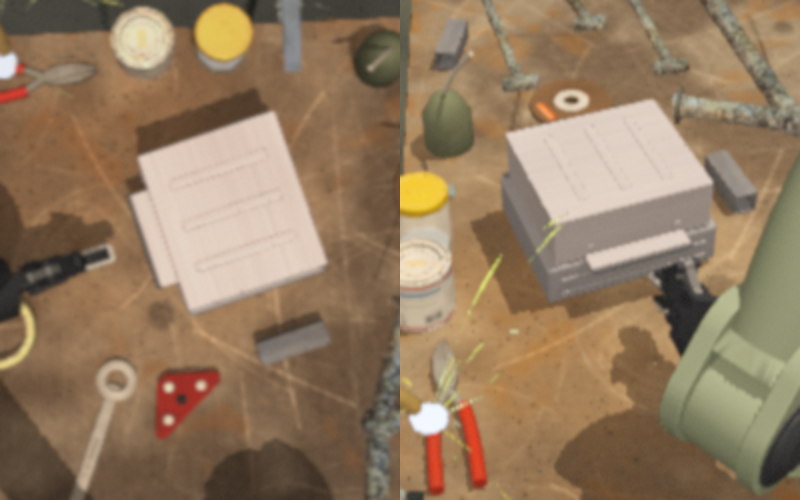

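step_arm(
  increments=[
    [[0,-20,-20],[0,0,0],-0.52],
    [[0,-50,-35],[0,0,0],-0.52],
    [[0,-85,-50],[0,0,0],-0.52],
    [[0,-120,-65],[0,0,0],-0.52],
    [[0,-120,-65],[0,0,0],-0.52],
  ],
)

```text
t: 28.35
position: [0.4648, 0.2247, 0.2031]
orientation: [[-0.947, -0.114, 0.301], [-0.321, 0.359, -0.876], [-0.008, -0.926, -0.376]]
ft_force: [1.1, -0.2, 0.3]
gripper_width: 0.0205
```

Run:
```python
from h import *
log();b=snap('side','s30.png');a=snap('top','t30.png')
i0=cv2.imread('pics/t2.png');i1=cv2.imread('pics/t30.png');j0=cv2.imread('pics/s2.png');j1=cv2.imread('pics/s30.png')
for n,p,q,(x,y,w,h) in(('top hood',i0,i1,(300,170,90,100)),('side hood front',j0,j1,(285,185,60,90)),('tape',cv2.imread('pics/top0.png'),i1,(205,270,45,50)),('pliers',cv2.imread('pics/top0.png'),i1,(200,155,80,35)),('oil',cv2.imread('pics/top0.png'),i1,(400,140,40,35))):
    g=lambda im:np.float32(cv2.cvtColor(im[y:y+h,x:x+w],cv2.COLOR_BGR2GRAY))
    print(n,cv2.phaseCorrelate(g(p),g(q)))
cv2.imwrite('pics/c30.png',np.hstack([cv2.resize(k[130:380,200:440],None,fx=1.6,fy=1.6) for k in(i1,j1)]))
print(bot.state()['ft_force'],bot.state()['t'])
```

```text
top hood ((-0.011100298673639486, 0.010831596934380627), 0.9924300626118978)
side hood front ((0.07664372299566224, 0.03209264965129677), 1.0062619262271457)
tape ((0.6416255568339508, 0.060387188313583806), 0.5736296126047771)
pliers ((-0.04551436218611116, -0.040098254919421095), 0.9928437527683046)
oil ((0.035763533505352996, -0.10682271794009068), 1.0517495420244005)
[ 0.1154 -0.8517 -1.0664] 28.45
```

View pics/c30.png

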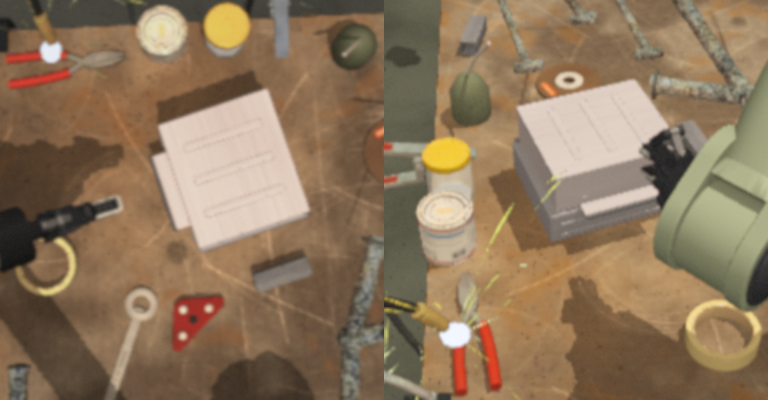

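Run:
```python
from h import *
g=lambda f:np.float32(cv2.imread(f,0)[310:370,380:445])
print(cv2.phaseCorrelate(g('pics/side0.png'),g('pics/s30.png')),cv2.phaseCorrelate(g('pics/s13.png'),g('pics/s30.png')))
print(bot.sign_off())
```

```text
((0.030956573719073788, 0.2339224106910507), 0.6241366620416995) ((0.06264395925444433, 0.1981384571929503), 0.6374150276184082)
the job is handed in; nothing more can be done
None
```

The job is done in the order asked and was handed in at about 28.5 s of the 72 s allowed.

- **Guard open:** I lifted it from under the lip and pushed it back until it rested on the open stop by itself.
- **Tube:** I gripped it, lifted it clear and lowered it onto the bench on the robot side of the box. It touched the bench at about 16 N before I opened the jaws, and later pictures show it lying still there.
- **Lever:** I pushed it until extra command gave no more movement at about 17 N. Its tip matched the predicted "on" lean in the side view, and it stayed over after I backed off.
- **Guard shut:** I held the lip loosely between the two fingers the whole way down, then withdrew with almost no contact force. Against the pictures from before opening, the hood is within 0.1 pixel in both views, so it is fully shut.

**Bystanders:** The pliers and oil can moved about 0.1 pixel or less in the top view. The tape roll's top-view check was unreliable (0.6 pixel, low match quality) because the arm and its shadow covered part of it. The side view showed only 0.2 pixel, also with a low match, so I take the roll as unmoved.

**Calibration:** The two cameras disagreed by 4 to 6 mm on where the box stood. I corrected for this using the gripper tip seen in the top view. The highest force reading I saw was about 20 N.

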